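# Gauge the lamp stud and hang its tag

## Robot

A 7-joint arm with a two-finger parallel gripper is mounted at the origin on the work surface. World frame = base frame: x ahead of the robot, y to its left, z up, the work surface at z = 0. Lengths are in m, angles in degrees, forces in N, time in s.
With the tool pointing down it reaches from about 0.425 to 0.875 m from the base axis. Payload 4.7 kg.
Tool frame: the origin (TCP) lies between the finger pads; the fingertips stand 8 mm ahead of it and the grasp point (between the pads) lies 11 mm behind it; x points along the fingers, z is the direction in which the jaws open and shut, and the axes are right-handed (so a half turn about x gives the same grasp; the last joint's range is limited). The gripper opens to 87 mm and grips with 3 to 60 N. Pads are 19 mm wide; open, the fingers measure 117 mm over their backs; the gripper's body (75 mm by 190 mm) begins 51 mm behind the grasp point.
Start: joints at [70.594, 18.392, -4.016, 83.108, 1.295, 78.541, -3.26], TCP at [0.225, -0.61, 0.231] pointing down, gripper open.
Joint ranges: [-163.93, 163.93], [-17.29, 119.83], [-79.2, 71.16], [3.27, 140.29], [-89.18, 269.18], [5.43, 117.66], [-154.24, 154.24]. Speed limits (degrees/s): [147.25, 147.25, 180, 180, 180, 180, 180].

## Interface

Orientations are given as [roll, pitch, yaw] about the fixed x, y, z axes, in that order (R = Rz(yaw) Ry(pitch) Rx(roll)).
In Python, from cell import telemetry, vision, sign_off gives the robot as it stands. The module is installed in compiled form; this text tells all that it offers.
- The arm moves only by the tool drive_tool, never from a script. Its arguments are lists of equal length, an entry for each row: "offset": the shift along the tool's x, y, z in m, a list of three; "angular": the turn, a rotation vector about the tool's x, y, z in rad, a list of three. A call has 1 to 10 rows; each row is the pose to reach, as a shift and turn from the pose measured when the call began, along the tool's axes at that moment; what a row does not reach only later rows make up. A row lasts 1/8 s, in which the tool goes at most 62.5 mm and 10.7 degrees, less where a joint would pass 70% of its speed; a pose out of reach is approached as far as the arm can. A call with a gripper value outside its range is refused whole. "fingers" is the closure, from -1 (fully open) to 1 (shut), set as the call begins (left out, the last holds). The fingers move at their own pace and stop on an object; "squeeze" is the grip in N (left out, the last holds). Time passes only in rows, so rows that repeat a pose let the fingers close. It gives the time, the measured TCP pose, the force and the opening at its end, in the units of the state.
- telemetry.get_obs(): the state, without advancing time (a new reading comes with each control period).
- vision.read_camera(name): name is "scene" or "top" or "wrist"; returns a dict with "pixels" (400x640x3 uint8, red, green, blue), "intrinsics" (3x3 intrinsics, pixels), "world_from_camera" (4x4, takes a point from camera to world coordinates); the wrist camera has in their place "T_tool_cam" (4x4, takes a point from camera to tool coordinates, whose origin is the TCP and whose axes are the tool frame's). Camera axes: x right, y up, looking along -z (the intrinsics and any distortion apply to the point x, -y, -z); pixel columns grow to the right and rows downward; lengths in m; the calibration is good to about 2 mm. The wrist camera is an equidistant fisheye: a pixel r from the principal point sees the ray r / f radians off the axis. A picture is of the moment at which its call begins: read the wrist's pose just before it. There is no depth.
- sign_off(): hands the job in, once; it reports no verdict.
The state is a dict: "time_s": time; "qpos": joint angles; "joint_velocities": joint speeds; "effort": joint torques, N m; "tool_pos": TCP position; "tool_rot": TCP orientation; "force": force on the tool from outside, world axes, zero at the start; "wrist_torque": the same for the moment, N m; "grip_width": finger opening in m.
Only numpy, scipy, OpenCV 4.12 (cv2) and the standard library are available. Lean on these libraries where they do the work, as an engineer would, in place of code of your own. Each camera call takes 0.05 s, during which the arm holds its last target.

## Task

Check the thread on the lamp foot: by its spinning knob, wind the brass ring gauge clockwise down the stud until it stops firmly on the shoulder, counting the turns. Then swing the folded hook on the post fully out, square to its panel, and hang a tag from the rack on it by the tag's window: the green tag if the gauge took two full turns or more, the red tag if it took fewer. Leave the other tag in the rack and everything else on the bench where it is.

Things in the scene. Friction and masses are not known exactly. Their poses are not given: they have to be found in the camera images.
- gauge (a joint): brass ring gauge (60 mm across, 16 thick) started on the lamp foot's upright stud, with a bar carrying a knob 55 mm from the axis. A nut: clockwise from above winds it down, 5 mm a turn. Angle in rad, grows clockwise, 18.85 when stopped hard by the shoulder; starts 1.1 to 2.7 turns short of that. Turns easily (about 1 N at the knob) and stays where left
- gauge_centre (a point): centre of the ring gauge, on the stud's axis, half-way up the ring (8 mm below the ring's top); its x axis points outward to the knob. When the gauge is home it is 8 mm above the shoulder
- knob_centre (a point): centre of the black upright spinning knob, 18 mm across and 38 mm tall, half-way up its grip: 17 mm below its top, 27 mm above the centre height of the ring and 19 mm above the ring's flat top. The knob spins freely about its own vertical axis, so it may be held tight while it is led round in a circle
- shoulder (a point): on the stud's axis at the foot of the thread: the flat shoulder, 60 mm above the table, on which the gauge comes to rest. Steel stud 24 mm thick, top 55 mm above the shoulder; bronze lamp foot 156 mm across, fixed to the bench
- hook (a joint): steel hook arm hinged about a vertical pin on the plywood face of a fixed upright post. 0 = folded flat along the panel, 1.571 = straight out, square to the panel (its stop); it grows anticlockwise seen from above. Light friction (under 1 N at the tip) holds it where it is left; it starts between 0 and 0.25
- hook_hinge (a point): on the hook's hinge pin, at the height of the arm's centre line (160 mm above the table), 16 mm off the panel's face. Axes move with the hook: its -x axis points along the arm to the tip, z up. The arm is a round bar 10 mm thick and 95 mm long from the pin to its upturned tip
- hook_tip (a point): on the upturned tip of the hook: an upright bar 10 mm thick at the arm's end, 95 mm from the hinge pin; this point is 15 mm above the arm's centre line and 14 mm below the tip's top. When folded, the tip stands 32 mm past the edge of the 70 mm wide panel, whose top is 190 mm above the table
- hook_mid (a point): top of the hook arm half-way along, 48 mm from the hinge pin: where a tag should hang. Axes as hook_hinge
- rack: fixed wooden tag rack 180 mm (its x) by 50 mm by 34 mm tall, with two slots in line along its x, 84 mm apart, 22 mm deep; either tag may be in either slot, its width along the rack's x. Origin: centre of the underside
- post: fixed post that carries the hook: grey base 130 x 110 x 12 mm and an upright plywood panel 70 mm wide (its x), 14 thick, top at 190 mm; the hook is on its -y face. Origin: under the panel, on the table
- green_tag: green loose tag, about 70 g: upright plate 54 mm wide (x), 10 thick (y), 124 tall (z). From the bottom up: solid 36 mm, window 32 wide x 46 high, cross bar 12, grip tab 28 wide x 30 high. Origin: centre of underside. Starts upright in a rack slot, underside 12 mm above the table; pulled straight up 22 mm to clear it
- green_tag_tab (a point): centre of the green tag's grip tab, 109 mm above its underside (15 mm below its top); axes as the tag's
- green_tag_bar (a point): middle of the underside of the green tag's cross bar = top edge of its window, 82 mm above its underside, 27 mm below the tab's centre; this edge rests on the hook when the tag hangs
- red_tag: red loose tag, about 70 g: upright plate 54 mm wide (x), 10 thick (y), 124 tall (z). From the bottom up: solid 36 mm, window 32 wide x 46 high, cross bar 12, grip tab 28 wide x 30 high. Origin: centre of underside. Starts upright in a rack slot, underside 12 mm above the table; pulled straight up 22 mm to clear it
- red_tag_tab (a point): centre of the red tag's grip tab, 109 mm above its underside (15 mm below its top); axes as the tag's
- red_tag_bar (a point): middle of the underside of the red tag's cross bar = top edge of its window, 82 mm above its underside, 27 mm below the tab's centre; this edge rests on the hook when the tag hangs
- flux_jar: terracotta jar with a white cap, 54 mm across, 55 tall; a bystander, to be left where it is; origin at the centre of its underside
- solder_spool: white spool wound with bright metal, standing on end, 56 mm across, 44 tall; a bystander, to be left where it is; origin at the centre of its underside
- patina_bottle: amber bottle with a black cap, 48 mm across, 100 tall; a bystander, to be left where it is; origin at the centre of its underside
- paint_cup: small white cup, 56 mm across, 50 tall; a bystander, to be left where it is; origin at the centre of its underside
- brush: brush lying down, 170 mm long; a bystander, to be left where it is; origin within its length
- pliers: pliers with red handles, about 140 mm long, lying down; a bystander, to be left where it is; origin within its length
- glass_offcut: flat piece of green glass 70 x 45 x 5 mm; a bystander, to be left where it is; origin at the centre of its underside
There are look-alikes about, which are no part of the job. What is shaped like the part that bears gauge but orange or pink is not meant.

How it is judged:
By the outcome, as a careful person would: the job done as asked, in the order asked, and still so for the second after the job is handed in, with the robot touching nothing.
It also fails if it takes over 72 s, if anything falls off the work surface, if the arm or the gripper's body presses on something with over 40 N, if the wrist force passes 120 N, or if a joint passes its speed limit or range.

## Working session

There is one attempt and no reset: what is moved stays moved. The work goes in short steps, Python scripts to look and compute and a tool call to move; the robot and the scene stay as the last step left them, time stands still between calls to the robot, and variables do not carry over. Pictures are saved under pics/ and viewed, and the job is handed in when it is done.

Besides the shell and the picture viewer there is one more tool, called after ">>>" as name(argument=value, ...) on one line, values as JSON. drive_tool: Moves the arm, as the interface text tells. Its arguments: {"type":"object","properties":{"offset":{"type":"array"},"angular":{"type":"array"},"fingers":{"type":"number"},"squeeze":{"type":"number"}},"required":["offset","angular"]}

```bash
mkdir -p pics; cat > h.py <<'E'
import numpy as np, cv2
from scipy.spatial.transform import Rotation as R
from cell import telemetry, vision
def save(n,img): cv2.imwrite('pics/'+n,cv2.cvtColor(img,cv2.COLOR_RGB2BGR))
def proj(c,p):
    T=np.linalg.inv(c['world_from_camera']); q=T[:3,:3]@np.array(p)+T[:3,3]
    K=np.array(c['intrinsics']); v=K@np.array([q[0],-q[1],-q[2]]); return v[:2]/v[2]
def ray(c,u,v):
    K=np.array(c['intrinsics']); d=np.linalg.inv(K)@[u,v,1]; T=np.array(c['world_from_camera'])
    return T[:3,3], T[:3,:3]@np.array([d[0],-d[1],-d[2]])
def atz(c,u,v,z):
    o,d=ray(c,u,v); return o+d*(z-o[2])/d[2]
E
python3 - <<'E'
from h import *
print(telemetry.get_obs())
for n in ['scene','top','wrist']:
    c=vision.read_camera(n); save(n+'0.png',c['pixels']); np.save('pics/'+n+'0.npy',c,allow_pickle=True)
    print({k:np.round(v,4).tolist() for k,v in c.items() if k!='pixels'})
E
```

```text
{'time_s': 0.0, 'qpos': array([70.59342372, 18.43926551, -4.01485025, 83.17708412,  1.29480583,
       78.53880946, -3.25991193]), 'joint_velocities': array([-0.0412618 , -0.02434685,  0.08342437,  0.10155637, -0.02639049,
       -0.0809657 , -0.01094757]), 'effort': array([-3.32122490e-04, -4.91289639e+01, -4.03972529e-01, -3.12523091e+01,
       -6.38511172e-02,  4.38740419e-02,  2.04685966e-04]), 'tool_pos': array([ 0.22435661, -0.60947237,  0.22943994]), 'tool_rot': array([-176.98630975,   89.88991871,  113.22946733]), 'force': array([-0.10972892,  0.17218909, -0.39220545]), 'wrist_torque': array([-0.02777326, -0.00418599,  0.00303881]), 'grip_width': 0.08725497414857056}
{'intrinsics': [[388.2102, 0.0, 316.6359], [0.0, 388.2102, 200.642], [0.0, 0.0, 1.0]], 'world_from_camera': [[-0.8564, -0.346, 0.3833, 0.8886], [0.5163, -0.5677, 0.6412, 0.6278], [-0.0043, 0.747, 0.6648, 0.7976], [0.0, 0.0, 0.0, 1.0]]}
{'intrinsics': [[496.8422, 0.0, 329.1114], [0.0, 496.8422, 197.9859], [0.0, 0.0, 1.0]], 'world_from_camera': [[-0.0091, 0.9907, -0.1358, 0.3251], [-1.0, -0.0087, 0.0037, -0.0221], [0.0025, 0.1358, 0.9907, 1.4184], [0.0, 0.0, 0.0, 1.0]]}
{'intrinsics': [[309.7069, 0.0, 322.4423], [0.0, 309.7069, 202.2344], [0.0, 0.0, 1.0]], 'T_tool_cam': [[0.0003, 0.247, -0.969, -0.1535], [0.0003, 0.969, 0.247, 0.0694], [1.0, -0.0004, 0.0002, 0.0006], [0.0, 0.0, 0.0, 1.0]]}
```

View pics/scene0.png

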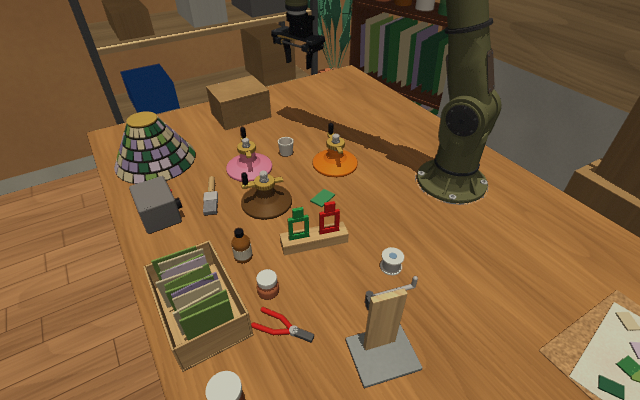

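View pics/top0.png

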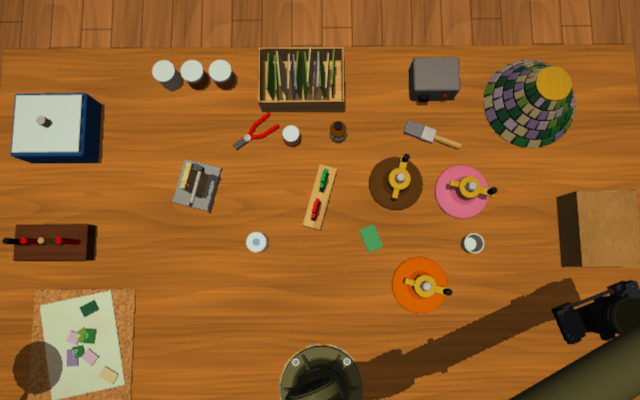

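View pics/wrist0.png

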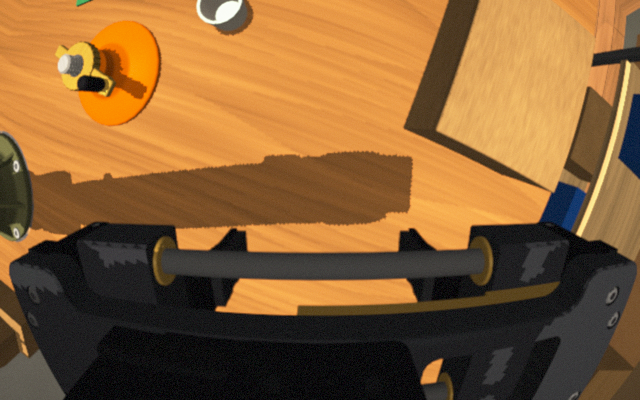

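```bash
python3 - <<'E'
import cv2
t=cv2.imread('pics/top0.png'); s=cv2.imread('pics/scene0.png')
def cr(i,x,y,w,h,k,n): cv2.imwrite('pics/'+n,cv2.resize(i[y:y+h,x:x+w],None,fx=k,fy=k,interpolation=cv2.INTER_CUBIC))
cr(t,290,140,150,100,5,'z1.png'); cr(s,220,155,130,100,6,'z2.png'); cr(s,330,240,110,150,4,'z3.png'); cr(t,160,145,80,80,7,'z4.png')
E
```

```text
(no output)
```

View pics/z1.png

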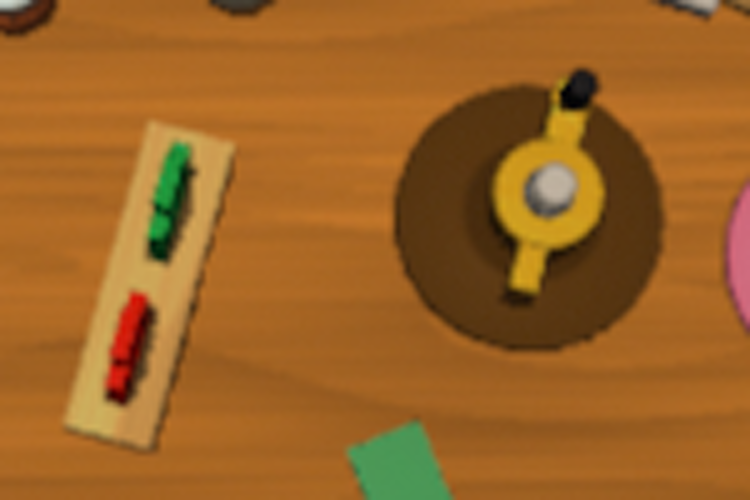

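View pics/z2.png

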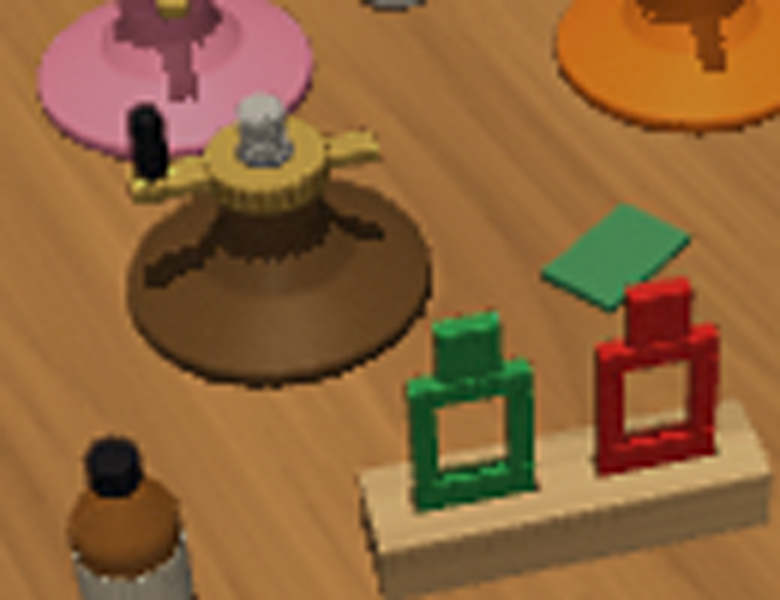

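View pics/z3.png

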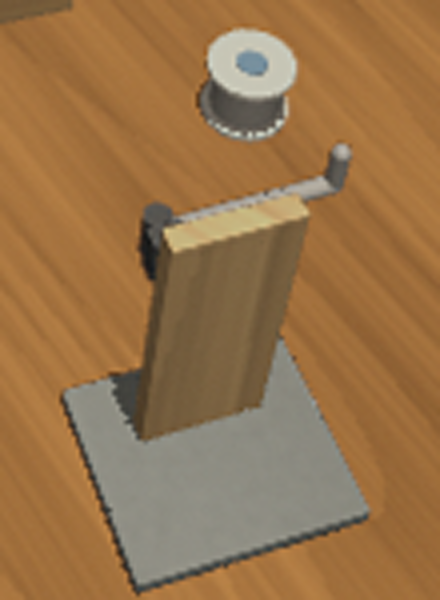

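View pics/z4.png

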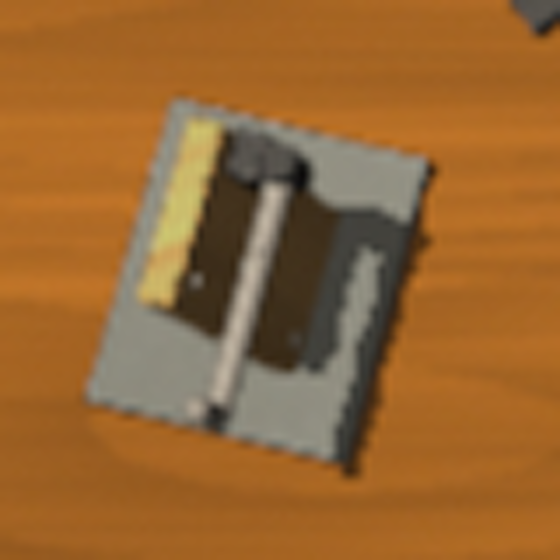

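```bash
python3 - <<'E'
from h import *
T=np.load('pics/top0.npy',allow_pickle=True).item(); S=np.load('pics/scene0.npy',allow_pickle=True).item()
def t1(x,y,z): return atz(T,290+x/5,140+y/5,z).round(4)
def s2(x,y,z): return atz(S,220+x/6,155+y/6,z).round(4)
def t4(x,y,z): return atz(T,160+x/7,145+y/7,z).round(4)
def s3(x,y,z): return atz(S,330+x/4,240+y/4,z).round(4)
def tri(a,b):
    o1,d1=ray(T,*a);o2,d2=ray(S,*b)
    A=np.stack([d1,-d2],1);k=np.linalg.lstsq(A,o2-o1,rcond=None)[0]
    p,q=o1+d1*k[0],o2+d2*k[1]; return ((p+q)/2).round(4),np.linalg.norm(p-q).round(4)
print('stud',t1(553,187,.115),s2(262,103,.115),tri((400.6,177.4),(263.7,172.2)),'foot',t1(529,217,0))
print('knob',tri((406,157),(244.5,173)))
for z in (.12,.13,.14): print(z,t1(580,85,z),s2(147,108,z))
print('rack',[t1(*p,.034) for p in [(150,122),(235,146),(155,450),(65,428)]], s2(362,478,.034),s2(742,403,.034),s2(768,470,.034),s2(385,550,.034))
print('green tab top', s2(435,332,.136),s2(498,319,.136),'red',s2(627,290,.136),s2(688,282,.136))
print('panel top',[t4(*p,.19) for p in [(190,120),(222,125),(172,305),(140,295)]],[s3(*p,.19) for p in[(162,232),(173,250),(308,212),(295,195)]])
print('base',[t4(*p,.012) for p in [(175,98),(430,160),(348,472),(88,400)]])
print('hook',t4(278,185,.165),t4(222,395,.165),'tiptop',t4(200,405,.189),s3(340,150,.189))
print('tagtop',t1(165,200,.136),t1(125,345,.136))
E
```

```text
stud [ 0.5575 -0.218   0.115 ] [ 0.5618 -0.2159  0.115 ] (array([ 0.5592, -0.2192,  0.1114]), np.float64(0.0024)) foot [ 0.5605 -0.2209  0.    ]
knob (array([ 0.6123, -0.2336,  0.1204]), np.float64(0.0015))
0.12 [ 0.6117 -0.2333  0.12  ] [ 0.6126 -0.2347  0.12  ]
0.13 [ 0.6095 -0.2316  0.13  ] [ 0.6167 -0.222   0.13  ]
0.14 [ 0.6073 -0.23    0.14  ] [ 0.6208 -0.2093  0.14  ]
rack [array([ 0.6113, -0.0024,  0.034 ]), array([ 0.5971, -0.0505,  0.034 ]), array([ 0.425 , -0.0039,  0.034 ]), array([0.4377, 0.0462, 0.034 ])] [ 0.6031 -0.0414  0.034 ] [0.4307 0.0077 0.034 ] [0.4446 0.0492 0.034 ] [0.6142 0.0021 0.034 ]
green tab top [ 0.5774 -0.0105  0.136 ] [ 0.5511 -0.0038  0.136 ] red [0.4954 0.009  0.136 ] [0.4706 0.0182 0.136 ]
panel top [array([0.5878, 0.33  , 0.19  ]), array([0.5858, 0.3184, 0.19  ]), array([0.5204, 0.3344, 0.19  ]), array([0.5241, 0.3459, 0.19  ])] [array([0.5927, 0.3235, 0.19  ]), array([0.5942, 0.3337, 0.19  ]), array([0.5282, 0.3498, 0.19  ]), array([0.5272, 0.3394, 0.19  ])]
base [array([0.6351, 0.3874, 0.012 ]), array([0.6082, 0.2818, 0.012 ]), array([0.4794, 0.3125, 0.012 ]), array([0.5099, 0.419 , 0.012 ])]
hook [0.5686 0.3042 0.165 ] [0.4912 0.3225 0.165 ] tiptop [0.4845 0.3236 0.189 ] [0.4909 0.3302 0.189 ]
tagtop [ 0.5486 -0.0114  0.136 ] [0.4723 0.0099 0.136 ]
```

```bash
cat >> h.py <<'E'
def pose():
    o=telemetry.get_obs(); return o['tool_pos'],R.from_euler('xyz',o['tool_rot'],degrees=True).as_matrix(),o
def target(p,jawdeg):
    # tool x down, z horizontal at jawdeg
    a=np.radians(jawdeg); x=np.array([0,0,-1.]); z=np.array([np.cos(a),np.sin(a),0]); return np.array(p),np.stack([x,np.cross(z,x),z],1)
def rel(P,M):
    p,Q,_=pose(); return (Q.T@(P-p)).round(4).tolist(), R.from_matrix(Q.T@M).as_rotvec().round(4).tolist()
def wproj(c,P,M,X):
    T=np.array(c['T_tool_cam']); t=M.T@(np.array(X)-P); q=T[:3,:3].T@(t-T[:3,3]); v=np.array([q[0],-q[1],-q[2]])
    th=np.arccos(v[2]/np.linalg.norm(v)); K=np.array(c['intrinsics']); d=v[:2]/np.linalg.norm(v[:2])
    return K[:2,2]+K[0,0]*th*d
def wray(c,P,M,u,v):
    T=np.array(c['T_tool_cam']);K=np.array(c['intrinsics']); d=(np.array([u,v])-K[:2,2])/K[0,0]; th=np.linalg.norm(d); d=d/th
    q=np.array([np.sin(th)*d[0],-np.sin(th)*d[1],-np.cos(th)])
    return P+M@T[:3,3], M@T[:3,:3]@q
def watz(c,P,M,u,v,z):
    o,d=wray(c,P,M,u,v); return o+d*(z-o[2])/d[2]
def look(n):
    p,M,o=pose(); c=vision.read_camera('wrist'); save(n+'.png',c['pixels']); c['P']=p;c['M']=M; np.save('pics/'+n+'.npy',c,allow_pickle=True); return c
def load(n): return np.load('pics/'+n+'.npy',allow_pickle=True).item()
E
python3 - <<'E'
from h import *
p,M,o=pose(); print(p,M.round(3))
# views toward the gauge
for j in (-90,-60,-30,0,30,60,90,120,150,180):
    print(j, rel(*target([.60,-.22,.26],j)))
E
```

```text
[ 0.22440865 -0.60959889  0.22970964] [[-0.001  0.938  0.346]
 [ 0.001  0.346 -0.938]
 [-1.    -0.    -0.001]]
-90 ([-0.03, 0.4871, -0.2359], [0.3528, -0.0014, 0.0003])
-60 ([-0.03, 0.4871, -0.2359], [-0.1708, -0.0015, -0.0001])
-30 ([-0.03, 0.4871, -0.2359], [-0.6944, -0.0014, -0.0004])
0 ([-0.03, 0.4871, -0.2359], [-1.218, -0.0013, -0.0008])
30 ([-0.03, 0.4871, -0.2359], [-1.7416, -0.0011, -0.0012])
60 ([-0.03, 0.4871, -0.2359], [-2.2652, -0.0009, -0.0016])
90 ([-0.03, 0.4871, -0.2359], [-2.7888, -0.0005, -0.002])
120 ([-0.03, 0.4871, -0.2359], [2.9708, -0.0001, 0.0022])
150 ([-0.03, 0.4871, -0.2359], [2.4472, -0.0006, 0.0018])
180 ([-0.03, 0.4871, -0.2359], [1.9236, -0.0009, 0.0015])
```

>>> drive_tool(offset=[[-0.02,0.497,-0.22],[-0.02,0.497,-0.22],[-0.02,0.497,-0.22],[-0.02,0.497,-0.22],[-0.02,0.497,-0.22],[-0.02,0.497,-0.22],[-0.02,0.497,-0.22],[-0.02,0.497,-0.22],[-0.02,0.497,-0.22],[-0.02,0.497,-0.22]], angular=[[0.63,0,0],[0.63,0,0],[0.63,0,0],[0.63,0,0],[0.63,0,0],[0.63,0,0],[0.63,0,0],[0.63,0,0],[0.63,0,0],[0.63,0,0]], fingers=-0.15)

```text
time_s: 1.4
tool_pos: [0.6177, -0.225, 0.2493]
tool_rot: [-165.9, 89.7, 88.7]
force: [-0.3, -0.5, 0.9]
grip_width: 0.0501
```

```bash
python3 - <<'E'
from h import *
c=look('w1'); print(c['P'],c['M'].round(3))
for X in [(.559,-.2185,.115),(.612,-.234,.12)]: print(wproj(c,c['P'],c['M'],X))
E
```

```text
[ 0.61774665 -0.22500374  0.2492825 ] [[ 0.     0.964 -0.265]
 [ 0.005 -0.265 -0.964]
 [-1.    -0.001 -0.005]]
[333.10188762 253.99615057]
[334.84092515 202.39964047]
```

View pics/w1.png

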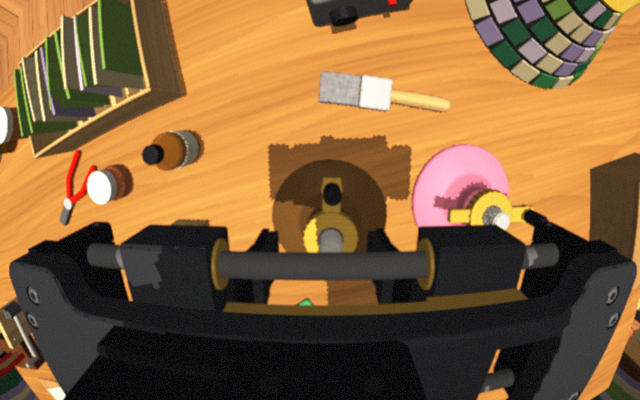

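```bash
python3 - <<'E'
import cv2
i=cv2.imread('pics/w1.png')[150:270,270:400]; cv2.imwrite('pics/z5.png',cv2.resize(i,None,fx=5,fy=5,interpolation=cv2.INTER_CUBIC))
E
```

```text
(no output)
```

View pics/z5.png

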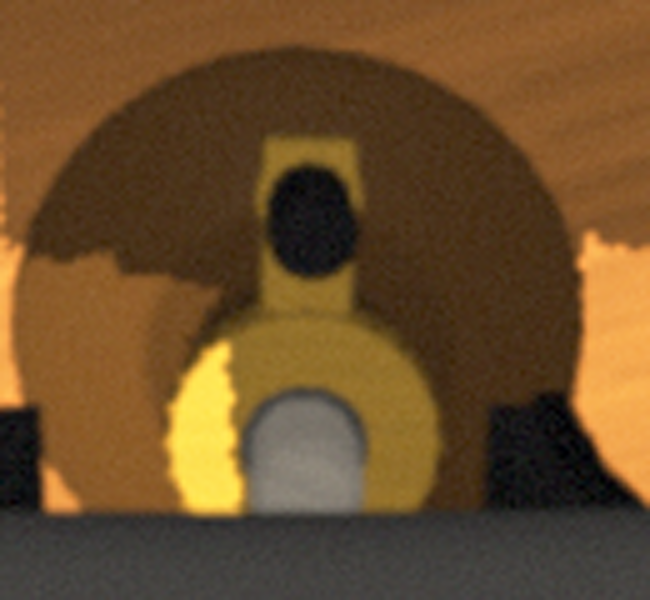

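```bash
python3 - <<'E'
from h import *
c=load('w1')
f=lambda x,y,z: watz(c,c['P'],c['M'],270+x/5,150+y/5,z).round(4)
for z in (.115,.12,.125,.13): 
    k=f(312,231,z);l=f(268,231,z);r=f(357,231,z);print(z,k,np.linalg.norm(r-l))
print('ring top rim far',f(303,313,.085), 'ring L/R',f(165,440,.085),f(440,440,.085))
print('foot',f(12,310,.0),f(582,310,.0),f(299,47,0),'stud top',f(307,388,.115),f(245,440,.115),f(363,440,.115))
E
```

```text
0.115 [ 0.6172 -0.2331  0.115 ] 0.016979988221432887
0.12 [ 0.6184 -0.2333  0.12  ] 0.016690416411821507
0.125 [ 0.6196 -0.2335  0.125 ] 0.016374675569305185
0.13 [ 0.6208 -0.2337  0.13  ] 0.016155494421403512
ring top rim far [ 0.5933 -0.2256  0.085 ] ring L/R [ 0.5731 -0.1888  0.085 ] [ 0.5571 -0.2472  0.085 ]
foot [ 0.5904 -0.1442  0.    ] [ 0.5493 -0.2949  0.    ] [ 0.6388 -0.2384  0.    ] stud top [ 0.5869 -0.2241  0.115 ] [ 0.5795 -0.2094  0.115 ] [ 0.5733 -0.232   0.115 ]
```

```bash
python3 - <<'E'
from h import *
print(rel(*target([.6168,-.233,.135],-105.5)),rel(*target([.6168,-.233,.10],-105.5)))
E
```

```text
([0.1142, 0.0023, 0.0042], [-0.0018, -0.0022, 0.002]) ([0.1492, 0.0024, 0.0043], [-0.0018, -0.0022, 0.002])
```

>>> drive_tool(offset=[[0.06,0.002,0.004],[0.114,0.002,0.004],[0.13,0.002,0.004],[0.149,0.002,0.004],[0.149,0.002,0.004]], angular=[[0,-0.002,0.002],[0,-0.002,0.002],[0,-0.002,0.002],[0,-0.002,0.002],[0,-0.002,0.002]])

```text
time_s: 2.08
tool_pos: [0.6164, -0.2331, 0.1003]
tool_rot: [-97.3, 90.0, 157.1]
force: [-0.2, 0.5, 0.4]
grip_width: 0.05
```

```bash
python3 - <<'E'
from h import *
c=look('w2'); print(c['P'],c['M'].round(3))
c2=vision.read_camera('scene'); i=c2['pixels'][130:230,210:340]; save('s2.png',cv2.resize(i,None,fx=5,fy=5,interpolation=cv2.INTER_CUBIC))
E
```

```text
[ 0.61636781 -0.23312188  0.10027077] [[-0.     0.963 -0.27 ]
 [ 0.    -0.27  -0.963]
 [-1.    -0.    -0.   ]]
```

View pics/w2.png

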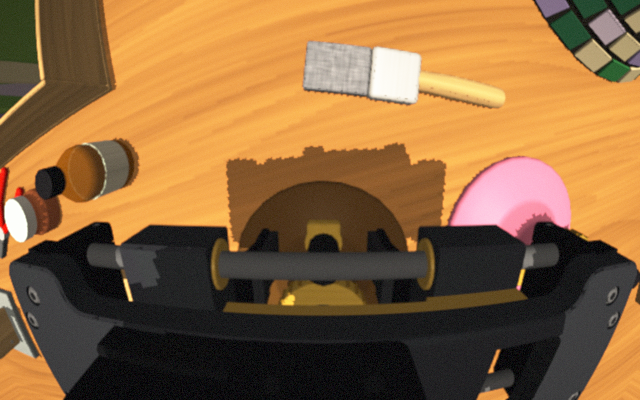

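View pics/s2.png

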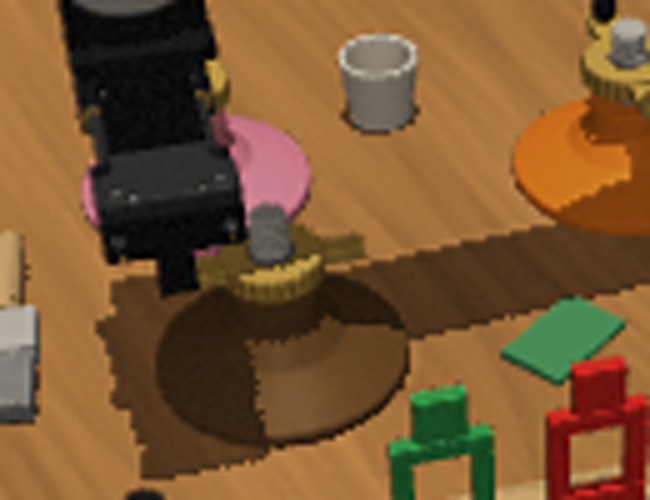

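>>> drive_tool(offset=[[0,0,0],[0,0,0],[0,0,0],[0,0,0]], angular=[[0,0,0],[0,0,0],[0,0,0],[0,0,0]], fingers=1, squeeze=15)

```text
time_s: 2.68
tool_pos: [0.6176, -0.2332, 0.1021]
tool_rot: [85.1, 89.8, -20.5]
force: [-1.1, -0.5, 0.4]
grip_width: 0.0179
```

```bash
cat > circ.py <<'E'
import sys; from h import *
# axis ax, lead from current angle by -step deg each row
ax=np.array([float(sys.argv[1]),float(sys.argv[2])]); step=float(sys.argv[3]); n=int(sys.argv[4]); r=float(sys.argv[5]) if len(sys.argv)>5 else .055
p,M,o=pose(); print(p.round(4),'F',o['force'].round(1),'T',o['wrist_torque'].round(2),'w',round(o['grip_width'],4),'t',o['time_s'])
d=p[:2]-ax; a0=np.degrees(np.arctan2(d[1],d[0])); print('angle',a0.round(1),'r',np.linalg.norm(d).round(4))
J=(-105.5)
_,Mt=target(p,J)
print('rot',R.from_matrix(M.T@Mt).as_rotvec().round(3).tolist())
out=[]
for k in range(1,n+1):
    a=np.radians(a0-step*k); t=np.array([ax[0]+r*np.cos(a),ax[1]+r*np.sin(a),p[2]-.005*step*k/360])
    out.append((M.T@(t-p)).round(4).tolist())
print(out)
E
python3 circ.py .563 -.218 15 5
```

```text
[ 0.6176 -0.2332  0.1021] F [-1.1 -0.5  0.4] T [-0.1  -0.04  0.08] w 0.0179 t 2.675
angle -15.6 r 0.0567
rot [-0.002, 0.0, -0.003]
[[0.0002, -0.0036, 0.0142], [0.0004, -0.009, 0.0275], [0.0006, -0.0178, 0.0389], [0.0008, -0.0292, 0.0477], [0.0009, -0.0424, 0.0532]]
```

>>> drive_tool(offset=[[0.0002,-0.0036,0.0142],[0.0004,-0.009,0.0275],[0.0006,-0.0178,0.0389],[0.0008,-0.0292,0.0477],[0.0009,-0.0424,0.0532]], angular=[[0,0,0],[0,0,0],[0,0,0],[0,0,0],[0,0,0]])

```text
time_s: 3.3
tool_pos: [0.561, -0.2735, 0.1011]
tool_rot: [84.9, 89.9, -20.8]
force: [0.8, 0.8, 0.2]
grip_width: 0.0176
```

```bash
python3 circ.py .563 -.218 15 10
```

```text
[ 0.561  -0.2735  0.1011] F [0.8 0.8 0.2] T [ 0.3  -0.23 -0.02] w 0.0176 t 3.3
angle -92.1 r 0.0555
rot [-0.003, 0.0, -0.002]
[[0.0002, -0.0144, 0.001], [0.0004, -0.0286, -0.0012], [0.0005, -0.0417, -0.007], [0.0007, -0.0529, -0.016], [0.0009, -0.0613, -0.0276], [0.0011, -0.0665, -0.041], [0.0013, -0.068, -0.0553], [0.0015, -0.0658, -0.0695], [0.0017, -0.06, -0.0826], [0.002, -0.051, -0.0938]]
```

>>> drive_tool(offset=[[0.0002,-0.0144,0.001],[0.0004,-0.0286,-0.0012],[0.0005,-0.0417,-0.007],[0.0007,-0.0529,-0.016],[0.0009,-0.0613,-0.0276],[0.0011,-0.0665,-0.041],[0.0013,-0.068,-0.0553],[0.0015,-0.0658,-0.0695],[0.0017,-0.06,-0.0826],[0.002,-0.051,-0.0938]], angular=[[0,0,0],[0,0,0],[0,0,0],[0,0,0],[0,0,0],[0,0,0],[0,0,0],[0,0,0],[0,0,0],[0,0,0]])

```text
time_s: 4.55
tool_pos: [0.5366, -0.1708, 0.0989]
tool_rot: [29.7, 89.8, -76.0]
force: [0.9, -6.0, -1.1]
grip_width: 0.0173
```

```bash
python3 circ.py .563 -.218 15 10
```

```text
[ 0.5366 -0.1708  0.0989] F [ 0.9 -6.  -1.1] T [-1.16 -0.39 -0.01] w 0.0173 t 4.55
angle 119.2 r 0.0541
rot [-0.003, 0.003, -0.002]
[[0.0002, 0.0108, -0.0094], [0.0004, 0.024, -0.0149], [0.0006, 0.0383, -0.0167], [0.0009, 0.0525, -0.0148], [0.0011, 0.0658, -0.0093], [0.0014, 0.0771, -0.0006], [0.0017, 0.0859, 0.0108], [0.0019, 0.0913, 0.0241], [0.0022, 0.0932, 0.0383], [0.0024, 0.0913, 0.0526]]
```

```bash
python3 circ.py .5642 -.2188 14 9
```

```text
[ 0.5366 -0.1708  0.0989] F [ 0.9 -6.  -1.1] T [-1.16 -0.39 -0.01] w 0.0173 t 4.55
angle 119.9 r 0.0554
rot [-0.003, 0.003, -0.002]
[[0.0002, 0.0107, -0.0081], [0.0004, 0.0229, -0.0137], [0.0006, 0.0361, -0.0162], [0.0008, 0.0495, -0.0154], [0.0011, 0.0623, -0.0114], [0.0013, 0.0737, -0.0044], [0.0015, 0.0831, 0.0052], [0.0018, 0.09, 0.0167], [0.002, 0.0938, 0.0295]]
```

>>> drive_tool(offset=[[0.0002,0.0107,-0.0081],[0.0004,0.0229,-0.0137],[0.0006,0.0361,-0.0162],[0.0008,0.0495,-0.0154],[0.0011,0.0623,-0.0114],[0.0013,0.0737,-0.0044],[0.0015,0.0831,0.0052],[0.0018,0.09,0.0167],[0.002,0.0938,0.0295]], angular=[[0,0,0],[0,0,0],[0,0,0],[0,0,0],[0,0,0],[0,0,0],[0,0,0],[0,0,0],[0,0,0]])

```text
time_s: 5.68
tool_pos: [0.6193, -0.2254, 0.0972]
tool_rot: [39.2, 89.8, -66.5]
force: [0.9, 1.8, 1.5]
grip_width: 0.0177
```

```bash
python3 circ.py .5642 -.2188 10 10
```

```text
[ 0.6193 -0.2254  0.0972] F [0.9 1.8 1.5] T [ 0.37  0.13 -0.01] w 0.0177 t 5.675
angle -6.8 r 0.0555
rot [-0.003, 0.003, -0.002]
[[0.0002, 0.0002, 0.0096], [0.0003, -0.0008, 0.0192], [0.0005, -0.0035, 0.0284], [0.0006, -0.0077, 0.037], [0.0008, -0.0134, 0.0447], [0.0009, -0.0203, 0.0514], [0.0011, -0.0282, 0.0567], [0.0012, -0.037, 0.0606], [0.0013, -0.0463, 0.0629], [0.0014, -0.0559, 0.0636]]
```

>>> drive_tool(offset=[[0.0002,0.0002,0.0096],[0.0003,-0.0008,0.0192],[0.0005,-0.0035,0.0284],[0.0006,-0.0077,0.037]], angular=[[0,0,0],[0,0,0],[0,0,0],[0,0,0]], squeeze=8)

```text
time_s: 6.18
tool_pos: [0.6014, -0.2595, 0.0968]
tool_rot: [38.8, 89.8, -66.9]
force: [0.7, 1.7, 0.2]
grip_width: 0.0176
```

```bash
python3 - <<'E'
from h import *
T=np.load('pics/top0.npy',allow_pickle=True).item(); S=np.load('pics/scene0.npy',allow_pickle=True).item()
A=np.array([.5642,-.2188]); k=A+.055*np.array([np.cos(np.radians(-15.1)),np.sin(np.radians(-15.1))])
for n,c,dm in (('S',S,(-19.2,.8)),('T',T,(5.4,-20.4))):
    for z in (.1175,.12,.122,.1255): print(n,z,(proj(c,[*k,z])-proj(c,[*A,.115])).round(2),dm)
E
python3 circ.py .5642 -.2188 8 2
```

```text
S 0.1175 [-19.15   2.6 ] (-19.2, 0.8)
S 0.12 [-19.27   1.91] (-19.2, 0.8)
S 0.122 [-19.36   1.35] (-19.2, 0.8)
S 0.1255 [-19.52   0.37] (-19.2, 0.8)
T 0.1175 [  4.92 -19.75] (5.4, -20.4)
T 0.12 [  5.06 -19.96] (5.4, -20.4)
T 0.122 [  5.18 -20.13] (5.4, -20.4)
T 0.1255 [  5.38 -20.42] (5.4, -20.4)
[ 0.6014 -0.2595  0.0968] F [0.7 1.7 0.2] T [ 0.32 -0.16 -0.04] w 0.0176 t 6.175
angle -47.6 r 0.0551
rot [-0.003, 0.003, -0.003]
[[0.0001, -0.0046, 0.0062], [0.0002, -0.0099, 0.0117]]
```

```bash
python3 - <<'E'
from h import *
_,M,_=pose(); r=.055
for a0 in range(-50,-411,-20):
    f=lambda a: np.array([r*np.cos(np.radians(a)),r*np.sin(np.radians(a)),0.])
    out=[]
    for s in (7,14,20): 
        d=f(a0-s)-f(a0); d[2]=-.005*s/360; out.append((M.T@d).round(4).tolist())
    print(a0,(np.array([.5642,-.2188])+f(a0)[:2]).round(4),out)
E
```

```text
-50 [ 0.5996 -0.2609] [[0.0001, -0.0041, 0.0053], [0.0002, -0.0088, 0.0101], [0.0003, -0.0133, 0.0137]]
-70 [ 0.583  -0.2705] [[0.0001, -0.0057, 0.0036], [0.0002, -0.0118, 0.0064], [0.0003, -0.0172, 0.0083]]
-90 [ 0.5642 -0.2738] [[0.0001, -0.0066, 0.0014], [0.0002, -0.0133, 0.002], [0.0002, -0.019, 0.0019]]
-110 [ 0.5454 -0.2705] [[0.0001, -0.0067, -0.0009], [0.0002, -0.0131, -0.0026], [0.0002, -0.0185, -0.0047]]
-130 [ 0.5288 -0.2609] [[0.0001, -0.0059, -0.0031], [0.0001, -0.0115, -0.007], [0.0002, -0.0158, -0.0108]]
-150 [ 0.5166 -0.2463] [[0.0001, -0.0045, -0.005], [0.0001, -0.0084, -0.0105], [0.0002, -0.0111, -0.0155]]
-170 [ 0.51   -0.2284] [[0.0001, -0.0025, -0.0062], [0.0001, -0.0043, -0.0127], [0.0002, -0.0052, -0.0184]]
-190 [ 0.51   -0.2092] [[0.0001, -0.0003, -0.0067], [0.0002, 0.0003, -0.0134], [0.0002, 0.0014, -0.019]]
-210 [ 0.5166 -0.1913] [[0.0001, 0.0021, -0.0064], [0.0002, 0.0049, -0.0125], [0.0002, 0.0079, -0.0174]]
-230 [ 0.5288 -0.1767] [[0.0001, 0.0041, -0.0053], [0.0002, 0.0088, -0.0101], [0.0003, 0.0133, -0.0137]]
-250 [ 0.5454 -0.1671] [[0.0001, 0.0057, -0.0
[... 181 characters left out ...]
671] [[0.0001, 0.0067, 0.0009], [0.0002, 0.0131, 0.0026], [0.0003, 0.0185, 0.0047]]
-310 [ 0.5996 -0.1767] [[0.0001, 0.0059, 0.0031], [0.0002, 0.0115, 0.007], [0.0004, 0.0158, 0.0108]]
-330 [ 0.6118 -0.1913] [[0.0001, 0.0045, 0.005], [0.0002, 0.0084, 0.0105], [0.0004, 0.0111, 0.0155]]
-350 [ 0.6184 -0.2092] [[0.0001, 0.0025, 0.0062], [0.0002, 0.0043, 0.0127], [0.0004, 0.0052, 0.0184]]
-370 [ 0.6184 -0.2284] [[0.0001, 0.0003, 0.0067], [0.0002, -0.0003, 0.0134], [0.0003, -0.0014, 0.019]]
-390 [ 0.6118 -0.2463] [[0.0001, -0.0021, 0.0064], [0.0002, -0.0049, 0.0125], [0.0003, -0.0079, 0.0174]]
-410 [ 0.5996 -0.2609] [[0.0001, -0.0041, 0.0053], [0.0002, -0.0088, 0.0101], [0.0003, -0.0133, 0.0137]]
```

>>> drive_tool(offset=[[0.0001,-0.0046,0.0062],[0.0002,-0.0099,0.0117]], angular=[[0,0,0],[0,0,0]])

```text
time_s: 6.42
tool_pos: [0.5881, -0.2683, 0.0965]
tool_rot: [37.0, 89.8, -68.7]
force: [1.4, 1.5, 0.3]
grip_width: 0.0172
```

>>> drive_tool(offset=[[0.0001,-0.0055,0.0042],[0.0002,-0.0105,0.0073],[0.0002,-0.0161,0.0099],[0.0003,-0.0215,0.0118]], angular=[[0,0,0],[0,0,0],[0,0,0],[0,0,0]])

```text
time_s: 6.92
tool_pos: [0.5638, -0.2736, 0.0962]
tool_rot: [38.0, 89.8, -67.7]
force: [0.9, 1.8, 0.6]
grip_width: 0.0177
```

>>> drive_tool(offset=[[0.0001,-0.0066,0.0014],[0.0002,-0.0133,0.002],[0.0002,-0.019,0.0019]], angular=[[0,0,0],[0,0,0],[0,0,0]])

```text
time_s: 7.3
tool_pos: [0.5447, -0.2699, 0.0959]
tool_rot: [42.9, 89.8, -62.8]
force: [1.6, 2.3, -0.5]
grip_width: 0.0177
```

>>> drive_tool(offset=[[0.0001,-0.0067,-0.0009],[0.0002,-0.0131,-0.0026],[0.0002,-0.0185,-0.0047]], angular=[[0,0,0],[0,0,0],[0,0,0]])

```text
time_s: 7.68
tool_pos: [0.5281, -0.2599, 0.0956]
tool_rot: [50.5, 89.8, -55.2]
force: [2.4, 2.0, -1.4]
grip_width: 0.0174
```

>>> drive_tool(offset=[[0.0001,-0.0059,-0.0031],[0.0001,-0.0115,-0.007],[0.0002,-0.0162,-0.0105]], angular=[[0,0,0],[0,0,0],[0,0,0]])

```text
time_s: 8.05
tool_pos: [0.5158, -0.2446, 0.0954]
tool_rot: [69.1, 89.7, -36.5]
force: [6.8, 2.0, -3.4]
grip_width: 0.0176
```

>>> drive_tool(offset=[[0.0001,-0.0041,-0.0061],[0.0002,-0.0092,-0.0143]], angular=[[0,0,0],[0,0,0]])

```text
time_s: 8.3
tool_pos: [0.5104, -0.2287, 0.0951]
tool_rot: [58.8, 89.7, -46.9]
force: [3.8, -0.9, -2.5]
grip_width: 0.0178
```

```bash
python3 - <<'E'
from h import *
from scipy.optimize import least_squares as L
P=np.array([[.6176,-.2332],[.561,-.2735],[.5366,-.1708],[.6193,-.2254],[.6014,-.2595],[.5881,-.2683],[.5638,-.2736],[.5447,-.2699],[.5281,-.2599],[.5158,-.2446],pose()[0][:2]])
s=L(lambda q: np.linalg.norm(P-q[:2],axis=1)-.055,[.564,-.218]); print(s.x,(s.fun*1e3).round(2))
E
python3 circ.py .5645 -.2188 8 3
```

```text
[ 0.56448352 -0.2185966 ] [ 0.09  0.01  0.34  0.24  0.1   0.03  0.01 -0.01  0.04  0.19  0.04]
[ 0.5104 -0.2287  0.0951] F [ 3.8 -0.9 -2.5] T [-0.03 -0.7  -0.01] w 0.0178 t 8.3
angle -169.6 r 0.055
rot [-0.003, 0.003, -0.004]
[[0.0001, -0.0029, -0.0071], [0.0002, -0.0047, -0.0146], [0.0003, -0.0055, -0.0222]]
```

>>> drive_tool(offset=[[0.0001,-0.0029,-0.0071],[0.0002,-0.0047,-0.0146]], angular=[[0,0,0],[0,0,0]])

```text
time_s: 8.55
tool_pos: [0.5097, -0.2134, 0.095]
tool_rot: [54.1, 89.7, -51.6]
force: [3.7, -1.4, -2.8]
grip_width: 0.0178
```

```bash
python3 circ.py .5645 -.2186 8 2
```

```text
[ 0.5097 -0.2134  0.095 ] F [ 3.7 -1.4 -2.8] T [-0.25 -0.68 -0.01] w 0.0178 t 8.55
angle 174.6 r 0.0551
rot [-0.004, 0.003, -0.005]
[[0.0001, -0.0008, -0.0076], [0.0002, -0.0005, -0.0153]]
```

>>> drive_tool(offset=[[0.0001,-0.0008,-0.0076],[0.0002,-0.0005,-0.0153]], angular=[[0,0,0],[0,0,0]])

```text
time_s: 8.8
tool_pos: [0.5132, -0.1984, 0.0947]
tool_rot: [47.4, 89.7, -58.4]
force: [2.4, -1.8, -2.5]
grip_width: 0.0176
```

```bash
python3 circ.py .5645 -.2186 8 2
```

```text
[ 0.5132 -0.1984  0.0947] F [ 2.4 -1.8 -2.5] T [-0.41 -0.59  0.04] w 0.0176 t 8.8
angle 158.5 r 0.0551
rot [-0.004, 0.004, -0.004]
[[0.0001, 0.0014, -0.0076], [0.0002, 0.0037, -0.0149]]
```

>>> drive_tool(offset=[[0.0001,0.0014,-0.0076],[0.0002,0.0037,-0.0149]], angular=[[0,0,0],[0,0,0]])

```text
time_s: 9.05
tool_pos: [0.5208, -0.185, 0.0944]
tool_rot: [40.1, 89.7, -65.6]
force: [0.8, -3.0, -1.4]
grip_width: 0.0175
```

```bash
python3 circ.py .5645 -.2186 8 3
```

```text
[ 0.5208 -0.185   0.0944] F [ 0.8 -3.  -1.4] T [-0.56 -0.31 -0.01] w 0.0175 t 9.05
angle 142.4 r 0.0552
rot [-0.004, 0.004, -0.004]
[[0.0001, 0.0035, -0.0069], [0.0002, 0.0078, -0.0132], [0.0003, 0.0129, -0.0189]]
```

>>> drive_tool(offset=[[0.0001,0.0035,-0.0069],[0.0002,0.0078,-0.0132],[0.0003,0.0129,-0.0189]], angular=[[0,0,0],[0,0,0],[0,0,0]])

```text
time_s: 9.43
tool_pos: [0.5384, -0.17, 0.0939]
tool_rot: [31.8, 89.7, -73.9]
force: [0.0, -2.0, 0.0]
grip_width: 0.0175
```

```bash
python3 circ.py .5645 -.2186 8 3
```

```text
[ 0.5384 -0.17    0.0939] F [ 0. -2.  0.] T [-0.5   0.02  0.01] w 0.0175 t 9.425
angle 118.2 r 0.0552
rot [-0.004, 0.005, -0.003]
[[0.0001, 0.006, -0.0048], [0.0002, 0.0125, -0.0089], [0.0003, 0.0195, -0.012]]
```

>>> drive_tool(offset=[[0.0001,0.006,-0.0048],[0.0002,0.0125,-0.0089],[0.0003,0.0195,-0.012]], angular=[[0,0,0],[0,0,0],[0,0,0]])

```text
time_s: 9.8
tool_pos: [0.5607, -0.1635, 0.0935]
tool_rot: [26.0, 89.7, -79.7]
force: [-0.7, -2.0, 0.4]
grip_width: 0.0177
```

```bash
python3 circ.py .5645 -.2186 8 3
```

```text
[ 0.5607 -0.1635  0.0935] F [-0.7 -2.   0.4] T [-0.28  0.15 -0.06] w 0.0177 t 9.8
angle 94.0 r 0.0552
rot [-0.004, 0.005, -0.002]
[[0.0001, 0.0075, -0.0018], [0.0002, 0.0151, -0.0029], [0.0004, 0.0227, -0.0028]]
```

>>> drive_tool(offset=[[0.0001,0.0075,-0.0018],[0.0002,0.0151,-0.0029],[0.0004,0.0227,-0.0028]], angular=[[0,0,0],[0,0,0],[0,0,0]])

```text
time_s: 10.18
tool_pos: [0.5838, -0.1668, 0.0932]
tool_rot: [24.5, 89.7, -81.2]
force: [-0.6, -1.4, 0.4]
grip_width: 0.0177
```

```bash
python3 circ.py .5645 -.2186 8 3
```

```text
[ 0.5838 -0.1668  0.0932] F [-0.6 -1.4  0.4] T [-0.11  0.3  -0.02] w 0.0177 t 10.175
angle 69.6 r 0.0553
rot [-0.004, 0.004, -0.002]
[[0.0001, 0.0076, 0.0015], [0.0003, 0.0149, 0.0037], [0.0004, 0.0219, 0.0069]]
```

>>> drive_tool(offset=[[0.0001,0.0076,0.0015],[0.0003,0.0149,0.0037],[0.0004,0.0219,0.0069]], angular=[[0,0,0],[0,0,0],[0,0,0]])

```text
time_s: 10.55
tool_pos: [0.6035, -0.1794, 0.0928]
tool_rot: [26.2, 89.8, -79.6]
force: [-1.9, -0.6, 1.3]
grip_width: 0.0178
```

```bash
python3 circ.py .5645 -.2186 8 2
```

```text
[ 0.6035 -0.1794  0.0928] F [-1.9 -0.6  1.3] T [ 0.1   0.38 -0.02] w 0.0178 t 10.55
angle 45.2 r 0.0553
rot [-0.004, 0.004, -0.002]
[[0.0001, 0.0063, 0.0044], [0.0003, 0.0121, 0.0095]]
```

>>> drive_tool(offset=[[0.0001,0.0063,0.0044],[0.0003,0.0121,0.0095]], angular=[[0,0,0],[0,0,0]])

```text
time_s: 10.8
tool_pos: [0.613, -0.192, 0.0926]
tool_rot: [30.4, 89.8, -75.3]
force: [-1.0, 0.2, 0.4]
grip_width: 0.0178
```

```bash
python3 circ.py .5645 -.2186 8 2
```

```text
[ 0.613  -0.192   0.0926] F [-1.   0.2  0.4] T [ 0.18  0.29 -0.01] w 0.0178 t 10.8
angle 28.8 r 0.0553
rot [-0.003, 0.003, -0.002]
[[0.0001, 0.0048, 0.0061], [0.0003, 0.0089, 0.0125]]
```

>>> drive_tool(offset=[[0.0001,0.0048,0.0061],[0.0003,0.0089,0.0125]], angular=[[0,0,0],[0,0,0]])

```text
time_s: 11.05
tool_pos: [0.6185, -0.2068, 0.0924]
tool_rot: [35.3, 89.8, -70.4]
force: [-0.8, 0.6, 0.9]
grip_width: 0.0177
```

```bash
python3 circ.py .5645 -.2186 8 2
```

```text
[ 0.6185 -0.2068  0.0924] F [-0.8  0.6  0.9] T [ 0.26  0.24 -0.01] w 0.0177 t 11.05
angle 12.3 r 0.0553
rot [-0.004, 0.003, -0.002]
[[0.0001, 0.0029, 0.0071], [0.0003, 0.005, 0.0145]]
```

>>> drive_tool(offset=[[0.0001,0.0029,0.0071],[0.0003,0.005,0.0145]], angular=[[0,0,0],[0,0,0]])

```text
time_s: 11.3
tool_pos: [0.6196, -0.2226, 0.0922]
tool_rot: [41.7, 89.8, -64.0]
force: [-0.9, 1.4, 0.4]
grip_width: 0.0176
```

```bash
python3 circ.py .5645 -.2186 8 2
```

```text
[ 0.6196 -0.2226  0.0922] F [-0.9  1.4  0.4] T [ 0.36  0.16 -0.01] w 0.0176 t 11.3
angle -4.2 r 0.0552
rot [-0.003, 0.003, -0.003]
[[0.0001, 0.0008, 0.0077], [0.0003, 0.0007, 0.0153]]
```

>>> drive_tool(offset=[[0.0001,0.0008,0.0077],[0.0003,0.0007,0.0153]], angular=[[0,0,0],[0,0,0]])

```text
time_s: 11.55
tool_pos: [0.6161, -0.2382, 0.092]
tool_rot: [45.2, 89.8, -60.5]
force: [-0.5, 0.3, 0.6]
grip_width: 0.0176
```

```bash
python3 circ.py .5645 -.2186 8 2
```

```text
[ 0.6161 -0.2382  0.092 ] F [-0.5  0.3  0.6] T [0.36 0.08 0.01] w 0.0176 t 11.55
angle -20.8 r 0.0552
rot [-0.004, 0.003, -0.003]
[[0.0001, -0.0014, 0.0076], [0.0003, -0.0036, 0.0149]]
```

>>> drive_tool(offset=[[0.0001,-0.0014,0.0076],[0.0003,-0.0036,0.0149]], angular=[[0,0,0],[0,0,0]])

```text
time_s: 11.8
tool_pos: [0.6083, -0.2521, 0.0918]
tool_rot: [46.5, 89.8, -59.3]
force: [-0.1, 1.1, -0.1]
grip_width: 0.0174
```

```bash
python3 circ.py .5645 -.2186 8 3
```

```text
[ 0.6083 -0.2521  0.0918] F [-0.1  1.1 -0.1] T [ 0.34 -0.01 -0.01] w 0.0174 t 11.8
angle -37.4 r 0.0552
rot [-0.004, 0.003, -0.003]
[[0.0001, -0.0035, 0.0068], [0.0002, -0.0077, 0.0132], [0.0003, -0.0128, 0.019]]
```

>>> drive_tool(offset=[[0.0001,-0.0035,0.0068],[0.0002,-0.0077,0.0132],[0.0003,-0.0128,0.019]], angular=[[0,0,0],[0,0,0],[0,0,0]])

```text
time_s: 12.18
tool_pos: [0.5904, -0.2672, 0.0915]
tool_rot: [47.5, 89.8, -58.2]
force: [0.2, -0.1, 0.9]
grip_width: 0.0178
```

```bash
python3 circ.py .5645 -.2186 8 3
```

```text
[ 0.5904 -0.2672  0.0915] F [ 0.2 -0.1  0.9] T [ 0.4  -0.09  0.  ] w 0.0178 t 12.175
angle -61.9 r 0.0551
rot [-0.004, 0.003, -0.003]
[[0.0001, -0.0059, 0.0049], [0.0002, -0.0125, 0.0089], [0.0003, -0.0195, 0.012]]
```

>>> drive_tool(offset=[[0.0001,-0.0059,0.0049],[0.0002,-0.0125,0.0089],[0.0003,-0.0195,0.012]], angular=[[0,0,0],[0,0,0],[0,0,0]])

```text
time_s: 12.55
tool_pos: [0.5679, -0.2735, 0.0912]
tool_rot: [48.8, 89.8, -56.9]
force: [1.5, 1.2, 0.1]
grip_width: 0.0177
```

```bash
python3 circ.py .5645 -.2186 8 3
```

```text
[ 0.5679 -0.2735  0.0912] F [1.5 1.2 0.1] T [ 0.38 -0.22 -0.06] w 0.0177 t 12.55
angle -86.4 r 0.055
rot [-0.004, 0.003, -0.003]
[[0.0001, -0.0074, 0.002], [0.0002, -0.015, 0.003], [0.0003, -0.0227, 0.0029]]
```

>>> drive_tool(offset=[[0.0001,-0.0074,0.002],[0.0002,-0.015,0.003],[0.0003,-0.0227,0.0029]], angular=[[0,0,0],[0,0,0],[0,0,0]])

```text
time_s: 12.92
tool_pos: [0.5495, -0.27, 0.092]
tool_rot: [81.6, 89.2, -24.0]
force: [11.2, -0.1, -2.8]
grip_width: 0.0171
```

```bash
python3 circ.py .5645 -.2186 8 3
```

```text
[ 0.5495 -0.27    0.092 ] F [11.2 -0.1 -2.8] T [-0.07 -2.23  0.05] w 0.0171 t 12.925
angle -106.2 r 0.0536
rot [-0.002, 0.002, -0.014]
[[0.0, -0.0077, 0.0008], [0.0, -0.0152, -0.0009], [0.0, -0.0223, -0.0036]]
```

>>> drive_tool(offset=[[0,0,0],[0,-0.003,0.001],[0,-0.006,0.001],[0,-0.006,0.001]], angular=[[0,0,0],[0,0,0],[0,0,0],[0,0,0]], squeeze=25)

```text
time_s: 13.42
tool_pos: [0.5476, -0.2693, 0.0925]
tool_rot: [87.3, 88.7, -18.3]
force: [12.9, -1.6, -8.4]
grip_width: 0.0157
```

```bash
python3 circ.py .5645 -.2186 8 1; python3 - <<'E'
from h import *
c=look('w3'); i=c['pixels'][200:300,220:420]; save('z6.png',cv2.resize(i,None,fx=4,fy=4,interpolation=cv2.INTER_CUBIC))
E
```

```text
[ 0.5476 -0.2693  0.0925] F [12.9 -1.6 -8.4] T [-0.28 -2.66  0.05] w 0.0157 t 13.425
angle -108.4 r 0.0534
rot [-0.001, 0.001, -0.023]
[[-0.0001, -0.0077, 0.0006]]
```

View pics/z6.png

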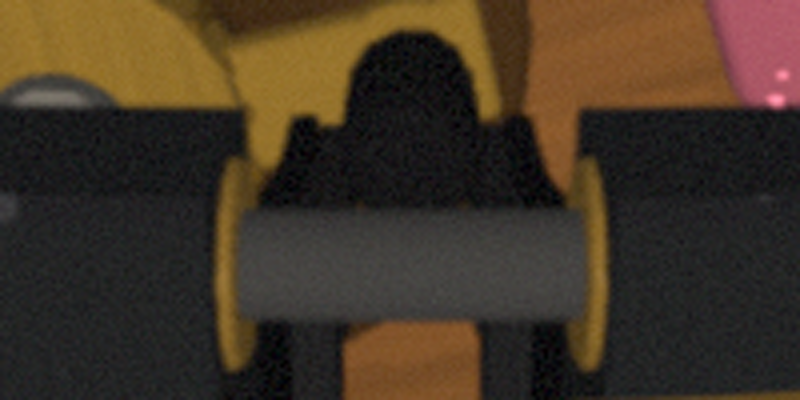

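```bash
python3 - <<'E'
from h import *
c=load('w3'); M=c['M']
for row in (90,95,100):
    k=watz(c,c['P'],M,220+412/4,200+row/4,.112); d=k[:2]-[.5645,-.2186]; print(k.round(4),np.degrees(np.arctan2(d[1],d[0])).round(1),np.linalg.norm(d).round(4),(M.T@(k-c['P'])).round(4))
E
```

```text
[ 0.5718 -0.2756  0.112 ] -82.7 0.0574 [-0.0189  0.0254 -0.0004]
[ 0.5712 -0.2754  0.112 ] -83.2 0.0572 [-0.0189  0.0248 -0.0004]
[ 0.5706 -0.2752  0.112 ] -83.8 0.057 [-0.0189  0.0242 -0.0004]
```

>>> drive_tool(offset=[[0,0,0],[0,0,0],[0,0,0]], angular=[[0,0,0],[0,0,0],[0,0,0]], fingers=0.3)

```text
time_s: 13.85
tool_pos: [0.5467, -0.2697, 0.0923]
tool_rot: [85.8, 88.8, -19.8]
force: [0.5, 0.5, 0.4]
grip_width: 0.0294
```

```bash
python3 - <<'E'
from h import *
c=look('w4'); i=c['pixels'][200:300,220:420]; save('z7.png',cv2.resize(i,None,fx=4,fy=4,interpolation=cv2.INTER_CUBIC)); print(c['P'])
E
```

```text
[ 0.5466671  -0.26973283  0.09231664]
```

View pics/z7.png

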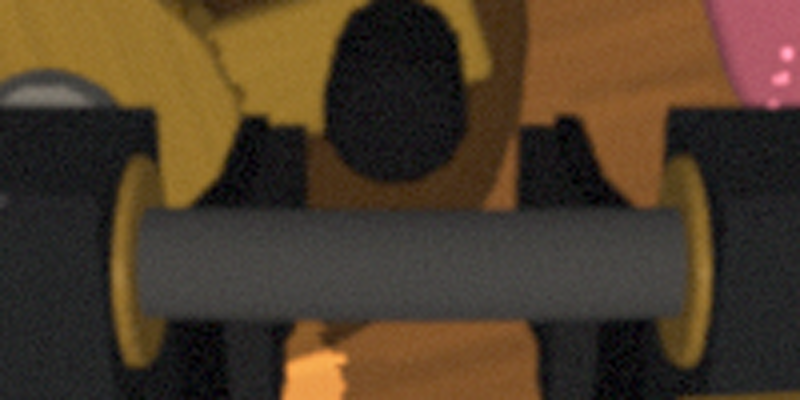

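```bash
python3 - <<'E'
from h import *
for n,x,row in (('w3',412,147),('w4',396,117)):
    c=load(n); M=c['M']
    k=watz(c,c['P'],M,220+x/4,200+row/4,.112); d=k[:2]-[.5645,-.2186]; print(k.round(4),np.degrees(np.arctan2(d[1],d[0])).round(1),np.linalg.norm(d).round(4),(M.T@(k-c['P'])).round(4))
k=np.append(k[:2],.0915); a=np.radians(-85)
print(rel(*target([.5645+.055*np.cos(a),-.2186+.055*np.sin(a),.091],-105.5)))
E
```

```text
[ 0.5652 -0.2737  0.112 ] -89.3 0.0551 [-0.0191  0.0185 -0.0004]
[ 0.5683 -0.2734  0.112 ] -86.0 0.0549 [-0.0192  0.0223 -0.0023]
([0.0018, 0.0226, -0.0024], [-0.0016, 0.0015, -0.0218])
```

>>> drive_tool(offset=[[0.001,0.011,-0.002],[0.0015,0.022,-0.0024],[0.0018,0.022,-0.0024]], angular=[[0,0,-0.02],[0,0,-0.02],[0,0,-0.02]])

```text
time_s: 14.28
tool_pos: [0.5692, -0.2733, 0.0909]
tool_rot: [57.6, 89.9, -47.9]
force: [-0.3, -0.3, 0.2]
grip_width: 0.0305
```

>>> drive_tool(offset=[[0,0,0],[0,0,0],[0,0,0]], angular=[[0,0,0],[0,0,0],[0,0,0]], fingers=1, squeeze=30)

```text
time_s: 14.65
tool_pos: [0.5688, -0.2737, 0.0909]
tool_rot: [46.1, 89.8, -59.5]
force: [-1.4, -1.7, -0.2]
grip_width: 0.0171
```

```bash
python3 circ.py .5645 -.2186 2 3
```

```text
[ 0.5688 -0.2737  0.0909] F [-1.4 -1.7 -0.2] T [-0.12  0.13  0.04] w 0.0171 t 14.65
angle -85.5 r 0.0553
rot [-0.002, 0.002, -0.002]
[[0.0, -0.0019, 0.0003], [0.0001, -0.0038, 0.0009], [0.0001, -0.0056, 0.0014]]
```

>>> drive_tool(offset=[[0,-0.0019,0.0003],[0.0001,-0.0038,0.0009],[0.0001,-0.0056,0.0014],[0.0001,-0.0056,0.0014]], angular=[[0,0,0],[0,0,0],[0,0,0],[0,0,0]])

```text
time_s: 15.15
tool_pos: [0.5641, -0.2737, 0.0911]
tool_rot: [68.2, 89.7, -37.4]
force: [4.0, -1.1, -1.5]
grip_width: 0.0171
```

```bash
python3 circ.py .5645 -.2186 2 2
```

```text
[ 0.5641 -0.2737  0.0911] F [ 4.  -1.1 -1.5] T [-0.34 -0.98 -0.03] w 0.0171 t 15.15
angle -90.5 r 0.0551
rot [-0.001, 0.002, -0.004]
[[0.0, -0.0019, 0.0004], [0.0, -0.0038, 0.0008]]
```

>>> drive_tool(offset=[[0,-0.0019,0.0004],[0,-0.0038,0.0008],[0,-0.0038,0.0008]], angular=[[0,0,0],[0,0,0],[0,0,0]])

```text
time_s: 15.52
tool_pos: [0.5631, -0.2735, 0.0915]
tool_rot: [83.7, 89.4, -21.8]
force: [9.4, -2.3, -5.3]
grip_width: 0.0173
```

```bash
python3 circ.py .5645 -.2186 2 3
```

```text
[ 0.5631 -0.2735  0.0915] F [ 9.4 -2.3 -5.3] T [-0.61 -2.09 -0.05] w 0.0173 t 15.525
angle -91.5 r 0.0549
rot [-0.001, 0.001, -0.011]
[[0.0, -0.0018, 0.0005], [0.0, -0.0037, 0.0009], [0.0, -0.0056, 0.0012]]
```

>>> drive_tool(offset=[[0,-0.0025,0.0007],[0,-0.004,0.001],[0,-0.004,0.001]], angular=[[0,0,0],[0,0,0],[0,0,0]])

```text
time_s: 15.9
tool_pos: [0.5627, -0.2733, 0.0918]
tool_rot: [88.8, 88.9, -16.7]
force: [11.7, -3.6, -8.4]
grip_width: 0.0175
```

```bash
python3 circ.py .5645 -.2186 2 1; python3 - <<'E'
from h import *
c=look('w5'); i=c['pixels'][200:300,220:420]; save('z8.png',cv2.resize(i,None,fx=4,fy=4,interpolation=cv2.INTER_CUBIC))
E
```

```text
[ 0.5627 -0.2733  0.0918] F [11.7 -3.6 -8.4] T [-0.69 -2.57 -0.02] w 0.0175 t 15.9
angle -91.9 r 0.0548
rot [0.0, 0.0, -0.019]
[[-0.0, -0.0018, 0.0006]]
```

View pics/z8.png

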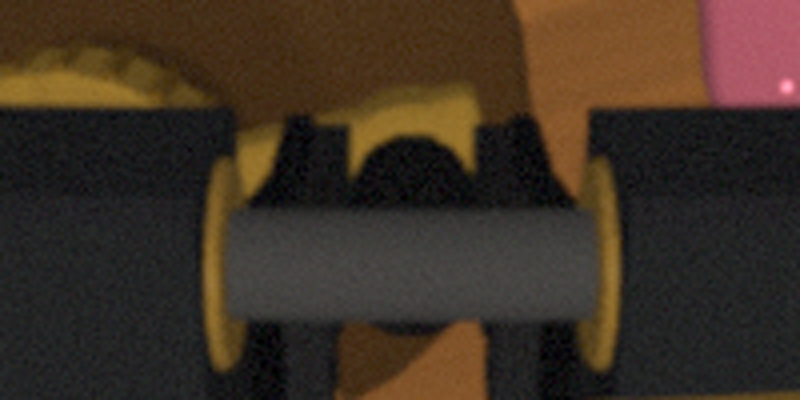

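>>> drive_tool(offset=[[0,0,0],[0,0,0],[0,0,0]], angular=[[0,0,0],[0,0,0],[0,0,0]], fingers=0.1, squeeze=15)

```text
time_s: 16.32
tool_pos: [0.5619, -0.2732, 0.0916]
tool_rot: [88.6, 89.0, -16.9]
force: [-0.1, 0.5, -0.3]
grip_width: 0.036
```

>>> drive_tool(offset=[[-0.04,0,0],[-0.1,0,0],[-0.13,0,0],[-0.13,0,0]], angular=[[0,0,0],[0,0,0],[0,0,0],[0,0,0]])

```text
time_s: 16.82
tool_pos: [0.561, -0.2732, 0.2251]
tool_rot: [85.4, 88.7, -20.1]
force: [0.7, 0.2, -1.2]
grip_width: 0.0393
```

```bash
python3 - <<'E'
from h import *
c=look('w6'); print(c['P'],c['M'].round(3)); i=c['pixels'][100:300,220:440]; save('z9.png',cv2.resize(i,None,fx=3,fy=3,interpolation=cv2.INTER_CUBIC))
E
```

```text
[ 0.56099114 -0.27316662  0.22513026] [[ 0.021  0.963 -0.267]
 [-0.008 -0.267 -0.964]
 [-1.     0.022  0.002]]
```

View pics/z9.png

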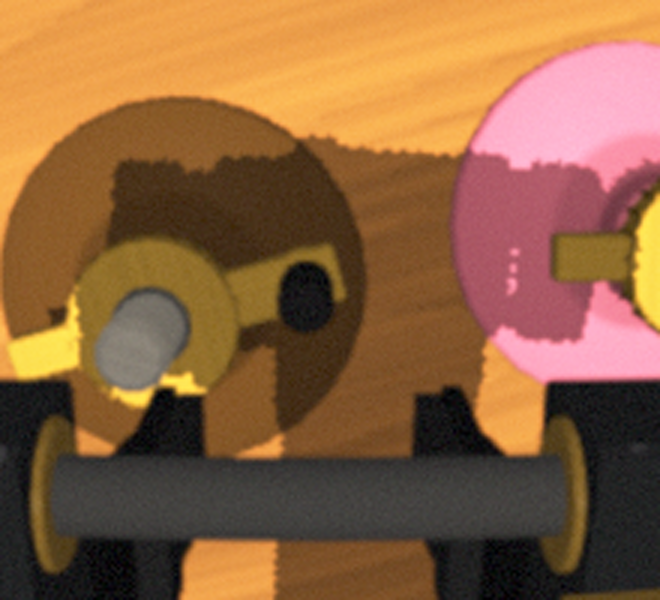

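```bash
python3 - <<'E'
from h import *
c=load('w6'); M=c['M']
k=watz(c,c['P'],M,220+305/3,100+305/3,.112); d=k[:2]-[.5645,-.2186]; print(k.round(4),np.degrees(np.arctan2(d[1],d[0])).round(1),np.linalg.norm(d).round(4))
s=watz(c,c['P'],M,220+130/3,100+358/3,.115);print('stud',s)
# move to hook
H=np.array([.579,.305]); 
for j in (31-180,31,-30,0,60): print(j,rel(*target([.50,.29,.30],j)))
o=telemetry.get_obs();print(o['qpos'].round(1))
E
```

```text
[ 0.5655 -0.273   0.112 ] -89.0 0.0544
stud [ 0.56443754 -0.21813716  0.115     ]
-149 ([-0.0817, -0.2066, -0.5262], [0.7593, -0.006, -0.0179])
31 ([-0.0817, -0.2066, -0.5262], [-2.3822, 0.0224, -0.0075])
-30 ([-0.0817, -0.2066, -0.5262], [-1.3176, 0.013, -0.015])
0 ([-0.0817, -0.2066, -0.5262], [-1.8411, 0.0177, -0.0119])
60 ([-0.0817, -0.2066, -0.5262], [-2.8883, 0.0268, -0.0019])
[ 39.2  15.5 -18.9  88.4   5.1  75.9 -85.7]
```

>>> drive_tool(offset=[[-0.052,-0.2375,-0.539],[-0.052,-0.2375,-0.539],[-0.052,-0.2375,-0.539],[-0.052,-0.2375,-0.539],[-0.052,-0.2375,-0.539],[-0.052,-0.2375,-0.539],[-0.052,-0.2375,-0.539],[-0.052,-0.2375,-0.539],[-0.052,-0.2375,-0.539],[-0.052,-0.2375,-0.539]], angular=[[-0.81,0.01,-0.018],[-0.81,0.01,-0.018],[-0.81,0.01,-0.018],[-0.81,0.01,-0.018],[-0.81,0.01,-0.018],[-0.81,0.01,-0.018],[-0.81,0.01,-0.018],[-0.81,0.01,-0.018],[-0.81,0.01,-0.018],[-0.81,0.01,-0.018]])

```text
time_s: 18.12
tool_pos: [0.4714, 0.3141, 0.2684]
tool_rot: [-144.7, 89.7, 156.5]
force: [0.4, -0.8, 0.5]
grip_width: 0.039
```

```bash
python3 - <<'E'
from h import *
c=look('w7'); print(c['P'],c['M'].round(3))
for X in [(.487,.326,.189),(.579,.305,.165),(.5575,.334,.19)]: print(wproj(c,c['P'],c['M'],X))
E
```

```text
[0.47137081 0.31405387 0.26841801] [[-0.004  0.855  0.519]
 [ 0.002  0.519 -0.855]
 [-1.    -0.003 -0.004]]
[318.88423165 189.71820658]
[398.19066075 104.71597193]
[358.90297789 105.36583554]
```

View pics/w7.png

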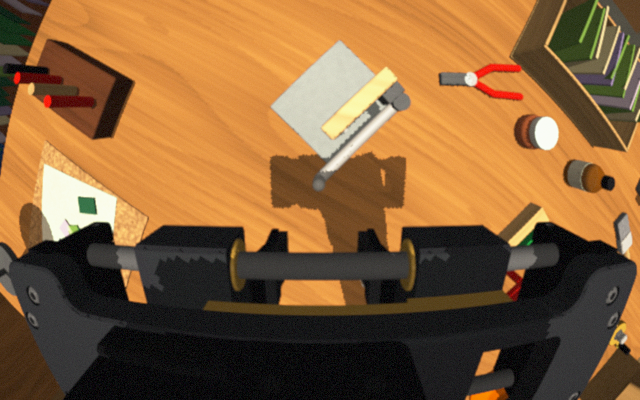

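```bash
python3 - <<'E'
import cv2
i=cv2.imread('pics/w7.png')[35:205,260:425]; cv2.imwrite('pics/z10.png',cv2.resize(i,None,fx=4,fy=4,interpolation=cv2.INTER_CUBIC)[:600])
E
```

```text
(no output)
```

View pics/z10.png

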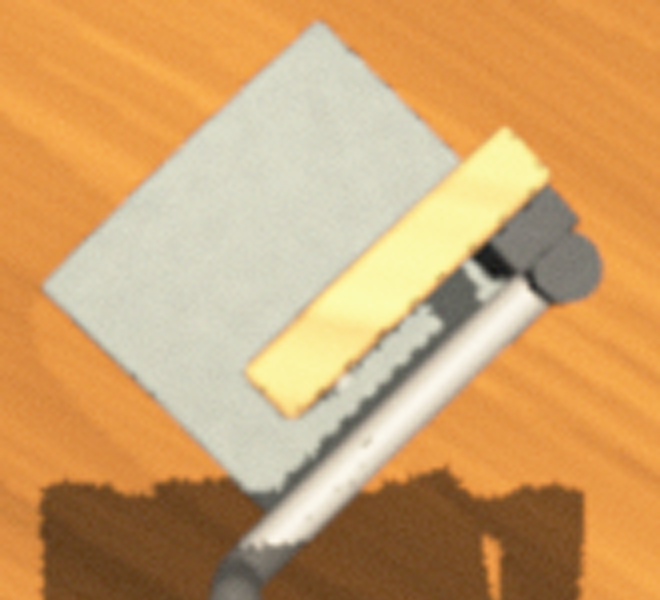

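```bash
python3 - <<'E'
import cv2
i=cv2.imread('pics/w7.png')[150:215,290:370]; cv2.imwrite('pics/z11.png',cv2.resize(i,None,fx=8,fy=8,interpolation=cv2.INTER_CUBIC))
from h import *
c=load('w7'); f=lambda x,y,z: watz(c,c['P'],c['M'],260+x/4,35+y/4,z).round(4)
cs=[f(*p,.19) for p in [(246,372),(296,417),(550,172),(505,128)]]; print(cs, np.mean(cs,0))
print('hinge',[f(567,267,z) for z in (.165,.17,.18)])
E
```

```text
[array([0.5284, 0.3487, 0.19  ]), array([0.526 , 0.3364, 0.19  ]), array([0.5917, 0.3205, 0.19  ]), array([0.5941, 0.332 , 0.19  ])] [0.56005 0.3344  0.19   ]
hinge [array([0.5829, 0.3038, 0.165 ]), array([0.5819, 0.3047, 0.17  ]), array([0.5799, 0.3064, 0.18  ])]
```

View pics/z11.png

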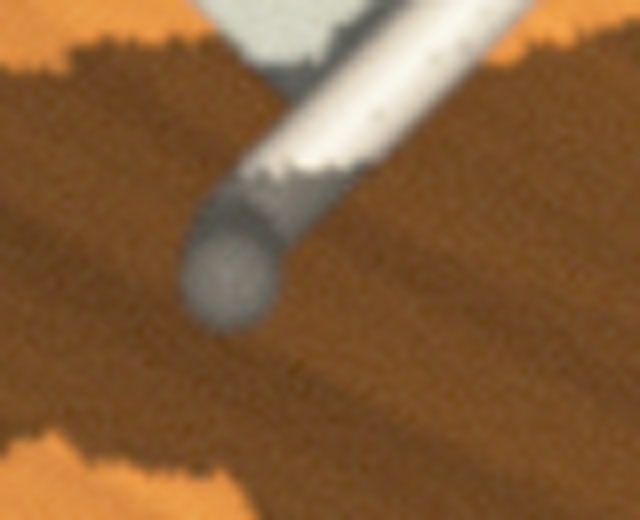

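```bash
python3 - <<'E'
from h import *
c=load('w7'); t=watz(c,c['P'],c['M'],318.75,185.25,.189); H=np.array([.5818,.3052]); d=t[:2]-H
print(t, np.linalg.norm(d), np.degrees(np.arctan2(d[1],d[0])), 'theta',np.degrees(np.arctan2(d[1],d[0]))-(180-13.8))
a=np.arctan2(d[1],d[0]); tp=H+.095*np.array([np.cos(a),np.sin(a)]); print(tp)
for z in (.205,.176): print(rel(*target([*(t[:2]*.5+tp*.5),z],-59)))
E
```

```text
[0.48994572 0.32789749 0.189     ] 0.09461704263786772 166.1200710714227 theta -0.07992892857728862
[0.48957395 0.32798936]
([0.0635, 0.0224, 0.0011], [0.007, -0.0063, 0.0017])
([0.0925, 0.0224, 0.0013], [0.007, -0.0063, 0.0017])
```

>>> drive_tool(offset=[[0.03,0.0224,0.0012],[0.06,0.0224,0.0012],[0.08,0.0224,0.0013],[0.092,0.0224,0.0013],[0.092,0.0224,0.0013]], angular=[[0.007,-0.006,0.002],[0.007,-0.006,0.002],[0.007,-0.006,0.002],[0.007,-0.006,0.002],[0.007,-0.006,0.002]])

```text
time_s: 18.8
tool_pos: [0.4894, 0.3273, 0.1758]
tool_rot: [-102.8, 89.9, -161.8]
force: [-0.5, 0.6, 0.2]
grip_width: 0.0391
```

>>> drive_tool(offset=[[0,0,0],[0,0,0],[0,0,0],[0,0,0]], angular=[[0,0,0],[0,0,0],[0,0,0],[0,0,0]], fingers=1, squeeze=8)

```text
time_s: 19.3
tool_pos: [0.4889, 0.3278, 0.1761]
tool_rot: [-125.9, 89.9, 175.1]
force: [-1.5, 0.3, 1.6]
grip_width: 0.0094
```

```bash
cat > hook.py <<'E'
import sys; from h import *
H=np.array([.5818,.3052]); step=float(sys.argv[1]); n=int(sys.argv[2])
p,M,o=pose(); print(p.round(4),'F',o['force'].round(1),'w',round(o['grip_width'],4),'t',o['time_s'])
d=p[:2]-H; a0=np.degrees(np.arctan2(d[1],d[0]))%360; print('ang',a0-166.2,'r',np.linalg.norm(d))
out=[]
for k in range(1,n+1):
    a=np.radians(a0+step*k); out.append((M.T@(np.array([*(H+.095*np.array([np.cos(a),np.sin(a)])),p[2]])-p)).round(4).tolist())
print(out)
E
python3 hook.py 6 10
```

```text
[0.4889 0.3278 0.1761] F [-1.5  0.3  1.6] w 0.0094 t 19.3
ang 0.10772600840672908 r 0.09561411159546082
[[0.0, -0.0062, 0.0079], [0.0, -0.012, 0.0159], [-0.0, -0.0169, 0.0246], [-0.0, -0.0209, 0.0337], [-0.0, -0.0239, 0.0431], [-0.0, -0.0259, 0.0529], [-0.0, -0.0269, 0.0628], [-0.0, -0.0269, 0.0727], [-0.0, -0.0258, 0.0826], [-0.0001, -0.0237, 0.0923]]
```

>>> drive_tool(offset=[[0,-0.0062,0.0079],[0,-0.012,0.0159],[0,-0.0169,0.0246],[0,-0.0209,0.0337],[0,-0.0239,0.0431],[0,-0.0259,0.0529],[0,-0.0269,0.0628],[0,-0.0269,0.0727],[0,-0.0258,0.0826],[0,-0.0237,0.0923]], angular=[[0,0,0],[0,0,0],[0,0,0],[0,0,0],[0,0,0],[0,0,0],[0,0,0],[0,0,0],[0,0,0],[0,0,0]])

```text
time_s: 20.55
tool_pos: [0.5168, 0.236, 0.1762]
tool_rot: [-130.8, 89.9, 170.2]
force: [-1.0, 0.1, 1.5]
grip_width: 0.0092
```

```bash
python3 hook.py 4 9
```

```text
[0.5168 0.236  0.1762] F [-1.   0.1  1.5] w 0.0092 t 20.55
ang 60.60097526823023 r 0.09496911056787816
[[-0.0, 0.002, 0.0063], [-0.0, 0.0045, 0.0125], [-0.0, 0.0073, 0.0184], [-0.0, 0.0106, 0.0242], [-0.0, 0.0143, 0.0297], [-0.0, 0.0184, 0.0349], [-0.0001, 0.0228, 0.0399], [-0.0001, 0.0276, 0.0445], [-0.0001, 0.0326, 0.0488]]
```

>>> drive_tool(offset=[[0,0.002,0.0063],[0,0.0045,0.0125],[0,0.0073,0.0184],[0,0.0106,0.0242],[0,0.0143,0.0297],[0,0.0184,0.0349],[0,0.0228,0.0399],[0,0.0276,0.0445],[0,0.0276,0.0445]], angular=[[0,0,0],[0,0,0],[0,0,0],[0,0,0],[0,0,0],[0,0,0],[0,0,0],[0,0,0],[0,0,0]])

```text
time_s: 21.68
tool_pos: [0.5588, 0.2146, 0.1755]
tool_rot: [-129.3, 89.4, 171.9]
force: [-11.4, 3.0, 5.0]
grip_width: 0.0095
```

```bash
python3 hook.py 2 2
```

```text
[0.5588 0.2146 0.1755] F [-11.4   3.    5. ] w 0.0095 t 21.675
ang 89.56020718406074 r 0.09345671635814942
[[-0.0, 0.0013, 0.0034], [-0.0001, 0.0037, 0.0056]]
```

>>> drive_tool(offset=[[0,0,0],[0,0,0],[0,0,0]], angular=[[0,0,0],[0,0,0],[0,0,0]], fingers=0.1)

```text
time_s: 22.05
tool_pos: [0.5595, 0.2139, 0.1754]
tool_rot: [-128.2, 89.4, 172.9]
force: [0.1, -0.3, -0.8]
grip_width: 0.0318
```

>>> drive_tool(offset=[[-0.03,0,0],[-0.08,0,0],[-0.1,-0.06,0],[-0.1,-0.06,0]], angular=[[0,0,0],[0,0,0],[0,0,0],[0,0,0]])

```text
time_s: 22.55
tool_pos: [0.5084, 0.1813, 0.2783]
tool_rot: [-103.8, 89.7, -162.8]
force: [0.2, 0.2, -0.0]
grip_width: 0.0393
```

```bash
python3 - <<'E'
from h import *
c=look('w8'); print(c['P'],c['M'].round(3)); save('z12.png',cv2.resize(c['pixels'][80:230,250:450],None,fx=4,fy=4,interpolation=cv2.INTER_CUBIC))
E
```

```text
[0.50840854 0.18129546 0.27827192] [[-0.006  0.857  0.515]
 [-0.002  0.515 -0.857]
 [-1.    -0.006 -0.001]]
```

View pics/z12.png

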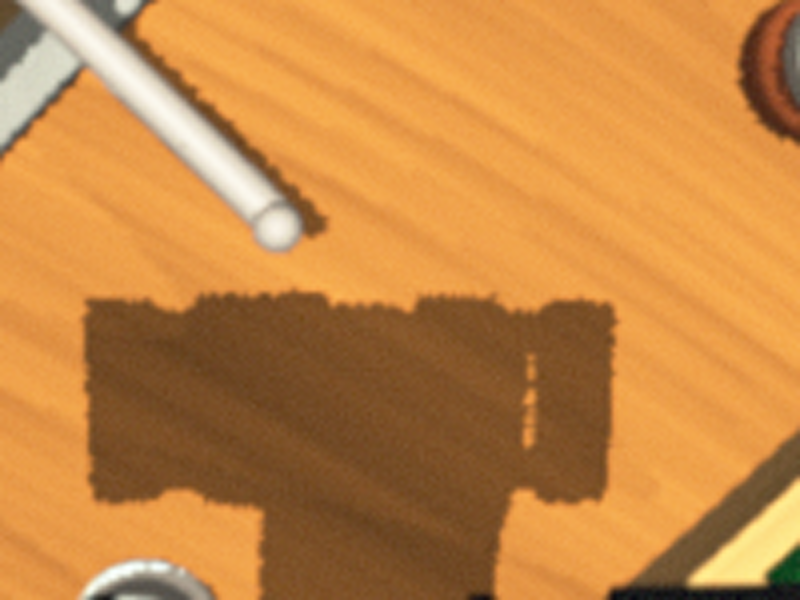

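View pics/w8.png

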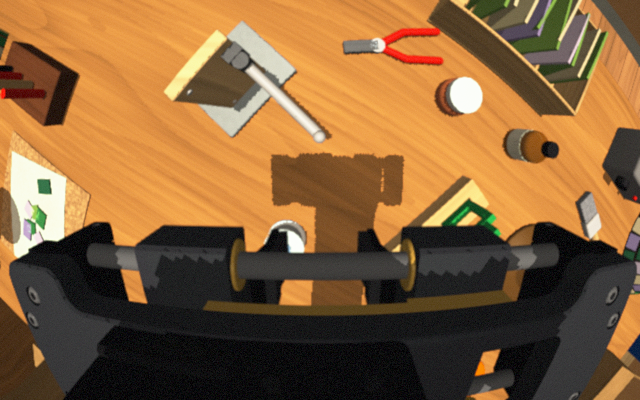

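```bash
python3 - <<'E'
from h import *
c=load('w8'); t=watz(c,c['P'],c['M'],250+276/4,80+228/4,.189); H=np.array([.5818,.3052]); d=t[:2]-H
print(t,np.linalg.norm(d),np.degrees(np.arctan2(d[1],d[0]))%360-166.2)
# green tag view: tag at about (.564,-.007); jaw 75
print(rel(*target([.55,0.0,.25],75)), rel(*target([.55,0.0,.25],-105)), telemetry.get_obs()['qpos'].round(1))
E
```

```text
[0.55824859 0.21341349 0.189     ] 0.09475987006721795 89.40899635396255
([0.0272, -0.0584, 0.1767], [-2.3391, -0.0081, -0.0002]) ([0.0272, -0.0584, 0.1767], [0.8025, -0.0002, 0.0065]) [ 19.4   7.5 -45.4  93.1   5.3  82.  -85.5]
```

>>> drive_tool(offset=[[0,-0.02,0.06],[0.02,-0.04,0.12],[0.027,-0.0584,0.177],[0.027,-0.0584,0.177],[0.027,-0.0584,0.177],[0.027,-0.0584,0.177],[0.027,-0.0584,0.177],[0.027,-0.0584,0.177],[0.027,-0.0584,0.177],[0.027,-0.0584,0.177]], angular=[[-0.18,0,0],[-0.36,0,0],[-0.54,0,0],[-0.72,0,0],[-0.9,0,0],[-1.08,0,0],[-1.26,0,0],[-1.44,0,0],[-1.62,0,0],[-1.8,0,0]])

```text
time_s: 23.85
tool_pos: [0.5508, -0.0003, 0.2492]
tool_rot: [134.3, 89.6, 178.8]
force: [-0.0, 0.0, -0.2]
grip_width: 0.0392
```

```bash
python3 - <<'E'
from h import *
print(rel(*target([.55,0.0,.25],75)), telemetry.get_obs()['qpos'].round(1))
E
```

```text
([-0.0008, 0.0008, -0.0003], [-0.5332, -0.0034, -0.0062]) [ 39.   10.1 -46.5  94.2   7.4  79.3  36. ]
```

>>> drive_tool(offset=[[0,0,0],[0,0,0],[0,0,0],[0,0,0],[0,0,0]], angular=[[-0.18,0,-0.003],[-0.36,-0.002,-0.006],[-0.533,-0.003,-0.006],[-0.533,-0.003,-0.006],[-0.533,-0.003,-0.006]])

```text
time_s: 24.48
tool_pos: [0.551, -0.0003, 0.2487]
tool_rot: [81.4, 89.9, 156.3]
force: [-0.3, 0.1, -0.1]
grip_width: 0.0392
```

```bash
python3 - <<'E'
from h import *
c=look('w9'); print(c['P'],c['M'].round(3)); save('z13.png',cv2.resize(c['pixels'][100:300,220:430],None,fx=3,fy=3,interpolation=cv2.INTER_CUBIC))
for X in [(.564,-.007,.136),(.483,.014,.136)]: print(wproj(c,c['P'],c['M'],X))
E
```

```text
[ 5.51035608e-01 -3.46134341e-04  2.48725494e-01] [[-0.001 -0.965  0.262]
 [ 0.     0.262  0.965]
 [-1.     0.001  0.   ]]
[318.08730312 214.72248113]
[316.76726533 120.05895129]
```

View pics/w9.png

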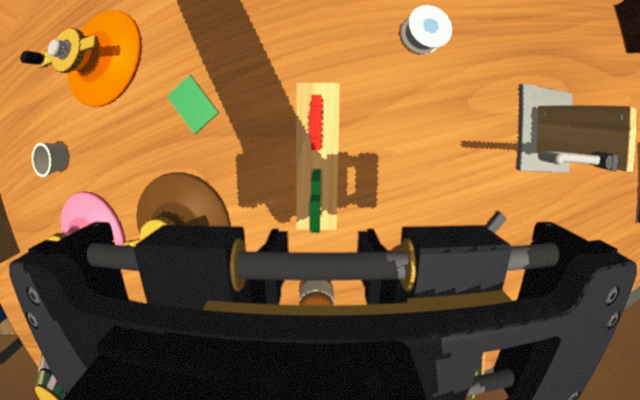

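View pics/z13.png

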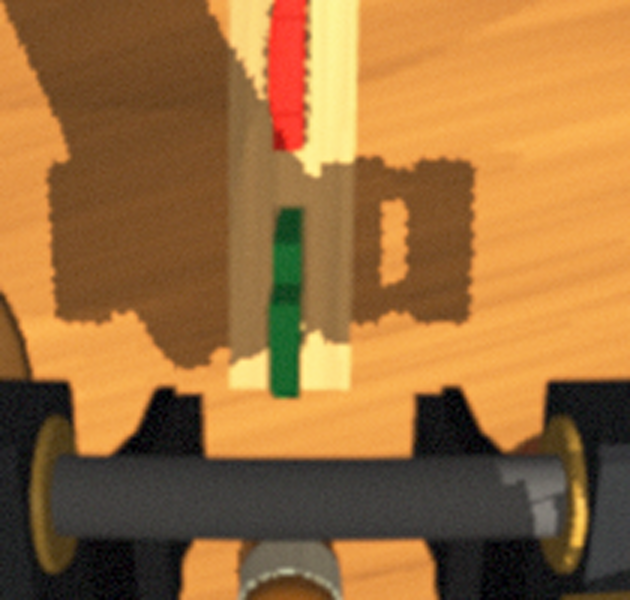

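```bash
python3 - <<'E'
from h import *
c=load('w9'); g=watz(c,c['P'],c['M'],220+285/3,100+347/3,.136); print(g)
f=lambda x,y,z:watz(c,c['P'],c['M'],220+x/3,100+y/3,z)
print('ends',f(285,297,.136),f(285,397,.136)); a,b=f(229,387,.034),f(350,387,.034); print('rack end',a,b,(a+b)/2,np.degrees(np.arctan2(*(b-a)[1::-1])))
u=np.array([np.cos(np.radians(-15)),np.sin(np.radians(-15))]); e=(a+b)[:2]/2; print('slot',e-u*(.09-.042))
G=np.array([*g[:2],0]); print(rel(*target([g[0],g[1],.15],75)),rel(*target([g[0],g[1],.112],75)))
E
```

```text
[ 0.56412905 -0.00991244  0.136     ]
ends [ 0.54927685 -0.00578861  0.136     ] [ 0.57947117 -0.01418594  0.136     ]
rack end [ 0.60416137 -0.04782856  0.034     ] [0.61742585 0.00126818 0.034     ] [ 0.61079361 -0.02328019  0.034     ] 74.88132929202555
slot [ 0.56442917 -0.01085687]
([0.0989, -0.0153, -0.0058], [-0.0025, -0.0001, -0.0008]) ([0.1369, -0.0153, -0.0058], [-0.0025, -0.0001, -0.0008])
```

>>> drive_tool(offset=[[0.05,-0.015,-0.006],[0.099,-0.0155,-0.006],[0.12,-0.0155,-0.006],[0.137,-0.0155,-0.006],[0.137,-0.0155,-0.006]], angular=[[-0.002,0,0],[-0.002,0,0],[-0.002,0,0],[-0.002,0,0],[-0.002,0,0]])

```text
time_s: 25.15
tool_pos: [0.5643, -0.0099, 0.1118]
tool_rot: [87.5, 89.9, 162.4]
force: [-0.2, -0.5, 0.4]
grip_width: 0.0393
```

>>> drive_tool(offset=[[0,0,0],[0,0,0],[0,0,0],[0,0,0],[0,0,0]], angular=[[0,0,0],[0,0,0],[0,0,0],[0,0,0],[0,0,0]], fingers=1, squeeze=20)

```text
time_s: 25.78
tool_pos: [0.5645, -0.01, 0.1122]
tool_rot: [96.9, 90.0, 171.9]
force: [-0.9, 0.3, 2.8]
grip_width: 0.0101
```

```bash
python3 - <<'E'
from h import *
p,M,o=pose(); print(p,o['force'].round(1),o['grip_width'],o['qpos'].round(1),M.round(3))
E
```

```text
[ 0.56447943 -0.01003436  0.11221536] [-0.9  0.3  2.8] 0.010071958671824725 [ 38.8  19.3 -47.4 102.3  15.5  65.2  61.4] [[-0.001 -0.966  0.259]
 [ 0.     0.259  0.966]
 [-1.     0.001 -0.   ]]
```

>>> drive_tool(offset=[[-0.012,0,0],[-0.025,0,0],[-0.06,0,0],[-0.101,0,0],[-0.101,0,0],[-0.101,0,0]], angular=[[0,0,0],[0,0,0],[0,0,0],[0,0,0],[0,0,0],[0,0,0]])

```text
time_s: 26.52
tool_pos: [0.5644, -0.0101, 0.2134]
tool_rot: [137.3, 90.0, -147.7]
force: [0.4, -0.5, -0.7]
grip_width: 0.0099
```

```bash
python3 - <<'E'
from h import *
p,M,o=pose(); print(p,o['force'].round(1),o['grip_width'])
H=np.array([.5818,.3052]); a=np.radians(-104.3); u=np.array([np.cos(a),np.sin(a)])
print(rel(*target([*(H+.150*u),.213],75.7)))
c=vision.read_camera('scene'); save('s3.png',cv2.resize(c['pixels'][130:350,220:440],None,fx=2.7,fy=2.7,interpolation=cv2.INTER_CUBIC))
E
```

```text
[ 0.56439662 -0.01011001  0.21336368] [ 0.4 -0.5 -0.7] 0.009857793667166811
([0.0003, 0.0631, 0.159], [-0.0129, -0.0004, -0.0004])
```

View pics/s3.png

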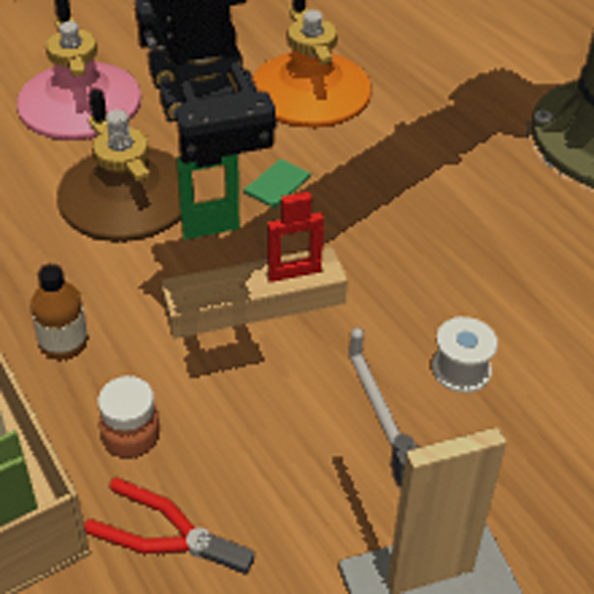

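>>> drive_tool(offset=[[0,0.015,0.035],[0,0.03,0.075],[0,0.047,0.12],[0,0.063,0.159],[0,0.063,0.159],[0,0.063,0.159]], angular=[[-0.005,0,0],[-0.01,0,0],[-0.013,0,0],[-0.013,0,0],[-0.013,0,0],[-0.013,0,0]])

```text
time_s: 27.32
tool_pos: [0.544, 0.1589, 0.2116]
tool_rot: [120.1, 89.8, -164.2]
force: [0.3, -0.2, 0.1]
grip_width: 0.0099
```

```bash
python3 - <<'E'
from h import *
p,M,o=pose(); print(p,o['force'].round(1),o['grip_width'])
H=np.array([.5818,.3052]); a=np.radians(-104.3); u=np.array([np.cos(a),np.sin(a)])
print(rel(*target([*(H+.048*u),.213],75.7)))
c=vision.read_camera('scene'); save('s4.png',cv2.resize(c['pixels'][170:370,300:480],None,fx=3,fy=3,interpolation=cv2.INTER_CUBIC))
w=look('w10')
c=vision.read_camera('top'); save('t4.png',cv2.resize(c['pixels'][130:240,160:330],None,fx=4,fy=4,interpolation=cv2.INTER_CUBIC))
E
```

```text
[0.54404661 0.15891485 0.21163898] [ 0.3 -0.2  0.1] 0.009872024493585388
([-0.0015, -0.0005, 0.1031], [0.0001, -0.0018, -0.0031])
```

View pics/s4.png

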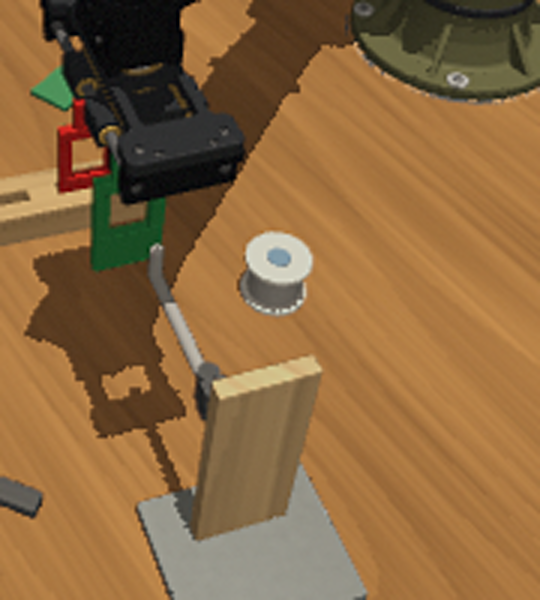

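View pics/w10.png

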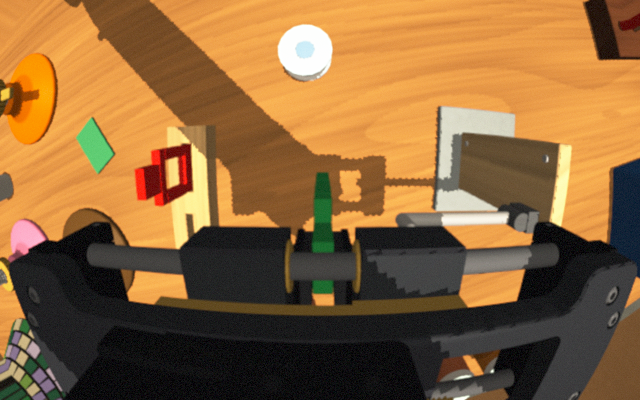

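>>> drive_tool(offset=[[-0.0015,0,0.0],[-0.0015,-0.0002,0.02],[-0.0015,-0.0003,0.04],[-0.0015,-0.0005,0.05]], angular=[[0,-0.002,-0.003],[0,-0.002,-0.003],[0,-0.002,-0.003],[0,-0.002,-0.003]])

```text
time_s: 27.98
tool_pos: [0.5578, 0.2067, 0.2136]
tool_rot: [-24.1, 89.9, 51.5]
force: [-0.6, -0.2, -0.3]
grip_width: 0.01
```

```bash
python3 - <<'E'
from h import *
p,M,o=pose(); print(p,o['force'].round(1),o['grip_width'])
H=np.array([.5818,.3052]); a=np.radians(-104.3); u=np.array([np.cos(a),np.sin(a)])
print(rel(*target([*(H+.048*u),.213],75.7)))
c=vision.read_camera('scene'); save('s5.png',cv2.resize(c['pixels'][200:340,320:440],None,fx=4,fy=4,interpolation=cv2.INTER_CUBIC))
E
```

```text
[0.55777025 0.20667745 0.21357641] [-0.6 -0.2 -0.3] 0.00995617833235625
([0.0006, 0.0012, 0.0534], [-0.0023, 0.001, 0.0004])
```

View pics/s5.png

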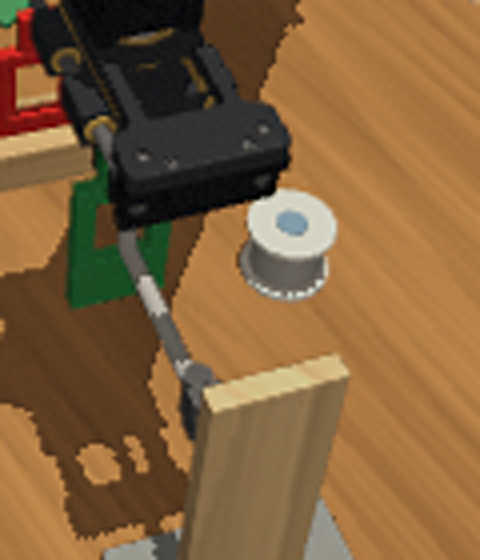

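>>> drive_tool(offset=[[0.0006,0.0003,0.015],[0.0006,0.0006,0.03],[0.0006,0.0012,0.045],[0.0006,0.0012,0.0534],[0.0006,0.0012,0.0534]], angular=[[-0.002,0.001,0],[-0.002,0.001,0],[-0.002,0.001,0],[-0.002,0.001,0],[-0.002,0.001,0]])

```text
time_s: 28.65
tool_pos: [0.5696, 0.2609, 0.213]
tool_rot: [3.9, 89.9, 79.7]
force: [1.1, -0.6, -0.6]
grip_width: 0.0097
```

>>> drive_tool(offset=[[0.01,0,0],[0.02,0,0],[0.026,0,0],[0.026,0,0]], angular=[[0,0,0],[0,0,0],[0,0,0],[0,0,0]])

```text
time_s: 29.15
tool_pos: [0.5693, 0.2603, 0.1862]
tool_rot: [67.9, 89.9, 143.7]
force: [-0.9, -0.3, -1.4]
grip_width: 0.0096
```

```bash
python3 - <<'E'
from h import *
p,M,o=pose(); print(p,o['force'].round(1),o['grip_width'])
c=vision.read_camera('scene'); save('s6.png',cv2.resize(c['pixels'][220:360,330:450],None,fx=4,fy=4,interpolation=cv2.INTER_CUBIC))
E
```

```text
[0.56934721 0.26033956 0.18616123] [-0.9 -0.3 -1.4] 0.00958952132528782
```

View pics/s6.png

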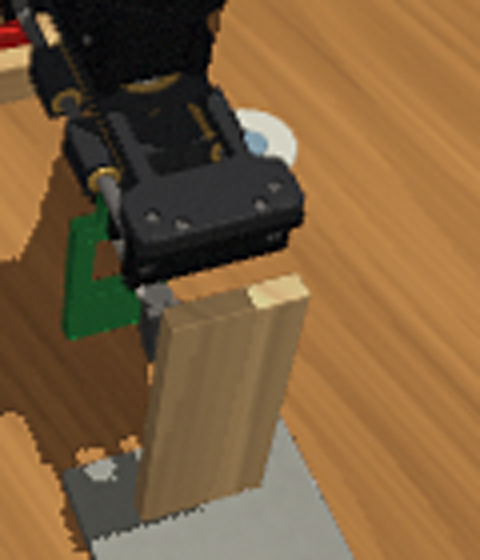

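>>> drive_tool(offset=[[0.0015,0,0],[0.003,0,0],[0.004,0,0],[0.004,0,0]], angular=[[0,0,0],[0,0,0],[0,0,0],[0,0,0]])

```text
time_s: 29.7
tool_pos: [0.5696, 0.2607, 0.1831]
tool_rot: [5.1, 89.9, 80.9]
force: [-0.7, 0.2, 2.1]
grip_width: 0.01
```

>>> drive_tool(offset=[[0,0,0],[0,0,0],[0,0,0],[0,0,0]], angular=[[0,0,0],[0,0,0],[0,0,0],[0,0,0]], fingers=0.36)

```text
time_s: 30.2
tool_pos: [0.5696, 0.2607, 0.1831]
tool_rot: [9.4, 89.9, 85.2]
force: [-0.1, -0.6, 0.2]
grip_width: 0.0271
```

>>> drive_tool(offset=[[-0.01,0,0],[-0.025,0,0],[-0.06,0,0],[-0.1,0,0],[-0.13,0,0],[-0.13,0,0]], angular=[[0,0,0],[0,0,0],[0,0,0],[0,0,0],[0,0,0],[0,0,0]])

```text
time_s: 30.95
tool_pos: [0.5705, 0.2618, 0.3171]
tool_rot: [-42.2, 89.6, 33.6]
force: [0.0, 0.1, -0.1]
grip_width: 0.0273
```

```bash
python3 - <<'E'
from h import *
p,M,o=pose(); print(p,o['force'].round(1),o['grip_width'])
look('w11')
c=vision.read_camera('scene'); save('s7.png',c['pixels'])
c=vision.read_camera('top'); save('t7.png',c['pixels'])
E
```

```text
[0.57052436 0.26182756 0.31714385] [ 0.   0.1 -0.1] 0.02734035689152868
```

View pics/w11.png

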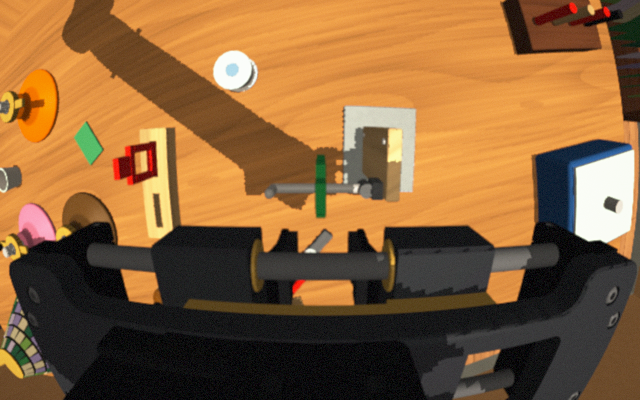

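View pics/s7.png

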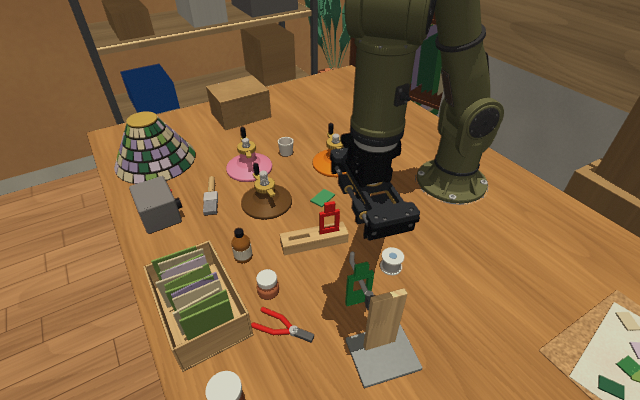

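```bash
python3 - <<'E'
from h import *
c=load('w11'); save('z14.png',cv2.resize(c['pixels'][90:240,240:430],None,fx=4,fy=4,interpolation=cv2.INTER_CUBIC))
t=vision.read_camera('top'); save('z15.png',cv2.resize(t['pixels'][130:230,340:440],None,fx=5,fy=5,interpolation=cv2.INTER_CUBIC))
E
```

```text
(no output)
```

View pics/z14.png

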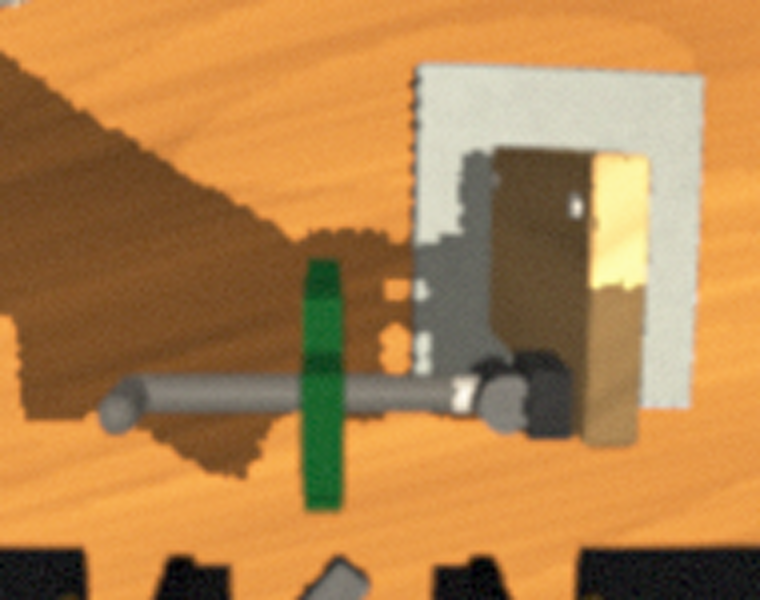

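View pics/z15.png

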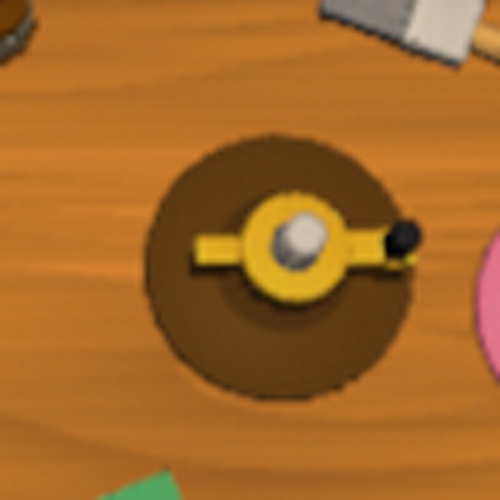

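```bash
python3 - <<'E'
from h import *
c=load('w11'); f=lambda x,y,z: watz(c,c['P'],c['M'],240+x/4,90+y/4,z)
t=f(122,410,.189); H=np.array([.5818,.3052]); d=t[:2]-H; print(t,np.linalg.norm(d),np.degrees(np.arctan2(d[1],d[0]))%360-166.2)
h=f(502,403,.17); print(h); d=t[:2]-h[:2]; print(np.degrees(np.arctan2(d[1],d[0]))%360-166.2)
e=f(594,152,.19),f(584,442,.19); d=e[1]-e[0]; print('panel face dir',np.degrees(np.arctan2(d[1],d[0])))
print('tag top',f(323,505,.178))
E
```

```text
[0.55684803 0.21647756 0.189     ] 0.0921643723363761 88.09209220399944
[0.58198301 0.30502334 0.17      ]
87.95265482684502
panel face dir -14.056463550702034
tag top [0.59431989 0.25569917 0.178     ]
```

>>> drive_tool(offset=[[0,0.03,-0.03],[0,0.05,-0.05],[0,0.05,-0.05],[0,0.05,-0.05]], angular=[[0,0,0],[0,0,0],[0,0,0],[0,0,0]])

```text
time_s: 31.65
tool_pos: [0.509, 0.2237, 0.3119]
tool_rot: [96.9, 89.9, 172.7]
force: [0.3, 0.6, 0.9]
grip_width: 0.0277
```

```bash
python3 - <<'E'
from h import *
c=look('w12'); print(c['P']);H=np.array([.5818,.3052]); t=[.5583,.2131,.189]
print(wproj(c,c['P'],c['M'],t)); save('z16.png',cv2.resize(c['pixels'][120:290,280:480],None,fx=4,fy=4,interpolation=cv2.INTER_CUBIC)[:600])
E
```

```text
[0.5089631  0.22365909 0.31191806]
[323.53771938 247.55407875]
```

View pics/z16.png

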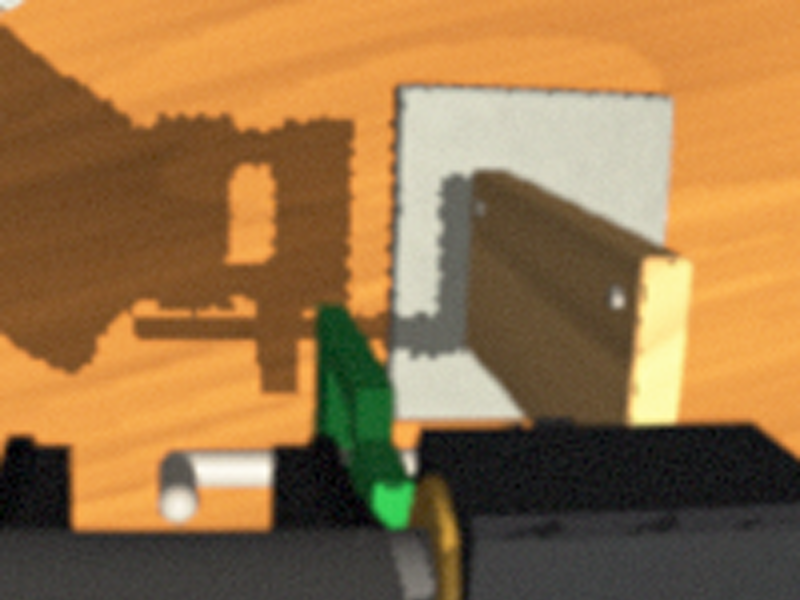

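```bash
python3 - <<'E'
from h import *
ty=np.array([-.969,.247]); t=np.array([.5583,.2131])
for k,z in ((.035,.25),(.035,.18)): print(rel(*target([*(t+k*ty),z],75.7)))
E
```

```text
([0.0619, -0.0155, 0.0016], [0.0016, 0.0003, -0.0016])
([0.1319, -0.0156, 0.0016], [0.0016, 0.0003, -0.0016])
```

>>> drive_tool(offset=[[0.03,-0.0155,0.0016],[0.062,-0.0155,0.0016],[0.09,-0.0155,0.0016],[0.12,-0.0155,0.0016],[0.132,-0.0155,0.0016],[0.132,-0.0155,0.0016]], angular=[[0,0,0],[0,0,0],[0,0,0],[0,0,0],[0,0,0],[0,0,0]], fingers=1)

```text
time_s: 32.45
tool_pos: [0.5241, 0.2221, 0.1793]
tool_rot: [83.7, 89.8, 159.5]
force: [0.1, 0.4, -0.2]
grip_width: 0.0007
```

>>> drive_tool(offset=[[0,-0.006,0],[0,-0.012,0],[0,-0.017,0],[0,-0.017,0]], angular=[[0,0,0],[0,0,0],[0,0,0],[0,0,0]])

```text
time_s: 32.95
tool_pos: [0.5412, 0.2177, 0.1795]
tool_rot: [77.0, 89.8, 152.8]
force: [-0.5, -0.3, -0.8]
grip_width: 0.0001
```

>>> drive_tool(offset=[[0,-0.0015,0],[0,-0.003,0],[0,-0.004,0],[0,-0.004,0]], angular=[[0,0,0],[0,0,0],[0,0,0],[0,0,0]])

```text
time_s: 33.45
tool_pos: [0.5425, 0.2175, 0.1793]
tool_rot: [96.9, 89.6, 172.8]
force: [-6.8, 0.5, 3.5]
grip_width: 0.0002
```

>>> drive_tool(offset=[[0,0.01,0],[0,0.03,0],[-0.06,0.04,0],[-0.12,0.04,0],[-0.15,0.04,-0.03],[-0.15,0.04,-0.06],[-0.15,0.04,-0.06]], angular=[[0,0,0],[0,0,0],[0,0,0],[0,0,0],[0,0,0],[0,0,0],[0,0,0]])

```text
time_s: 34.33
tool_pos: [0.4907, 0.1665, 0.3301]
tool_rot: [122.3, 89.7, -162.1]
force: [-0.4, 0.2, 0.2]
grip_width: 0.0004
```

```bash
python3 - <<'E'
from h import *
c=look('w13'); print(c['P']); print(wproj(c,c['P'],c['M'],[.5583,.2131,.189]))
c=vision.read_camera('scene'); save('s8.png',c['pixels'])
E
```

```text
[0.49070313 0.16653992 0.33011588]
[381.74948682 243.86676444]
```

View pics/s8.png

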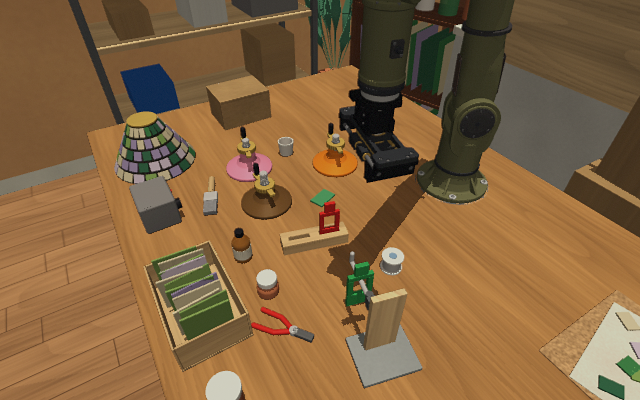

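View pics/w13.png

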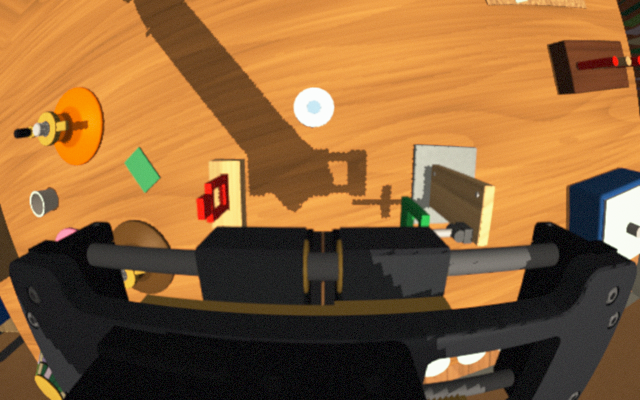

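The scene picture shows the green tag hanging on the hook arm at about (360,283). The red tag is still in the rack, the bystanders are in place, and the arm is clear. I'm handing the job in.

```bash
python3 - <<'E'
from cell import sign_off
print(sign_off())
E
```

```text
the job is handed in; nothing more can be done
None
```

The job is done and handed in at about 34 s of the 72 s allowed. The gauge took more than two turns, so the green tag is the one on the hook.

- **Gauge:** I wound it clockwise by its knob, about 796° or 2.2 turns, until it stopped on the shoulder. At the first contact the knob slipped in the grip and the gauge backed off a few degrees. I regripped it and wound it home again, holding against about 12 N. The last views put the knob within about 2° of that stop.
- **Hook:** I swung it out to its stop, where it resisted about 11 N. After hanging the tag, two pictures read about 88° and 88.4° against 89.4° earlier, which is close to the measuring error. I pressed the tip gently against the stop again and it held firm at about 7 N, but I did not measure the angle after that.
- **Tag:** The green tag hangs by its window about half-way along the arm. The gripper felt it come to rest on the arm before I let go.
- **Rest of the bench:** The red tag is still in the rack, no bystander looked moved in the last pictures, and the robot was clear of everything at hand-in.

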